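# Trial spin of the inoculating turntable, caught at its index mark

## Task

Give the inoculating turntable with the Petri dish on it a trial spin: flick it round with a fingertip, hard enough to carry it a couple of turns or more, and let it run free by itself for at least three seconds; then, while it is still turning, brake it with a fingertip on the disc so that its long index line stops at the pointer on the stand, within about a centimetre, press there for a moment, and take the hand clear without turning it again. Once it is turning, the disc may come to rest only at the pointer (the last two or three centimetres may be eased with the fingertip): do not let it stop elsewhere and then turn it round. Pick nothing up, do not touch the dish, and leave the stand where it is and the other things on the bench undisturbed.

Things in the scene. Friction and masses are not known exactly. Their poses are not given: they have to be found in the camera images.
- stand: grey cast stand of the inoculating turntable, 1.7 kg, loose on rubber feet, base 160 mm across; origin at the centre of its underside, on the disc's axis; z up. On its own -x side a steel pointer bracket rises from the base just outside the disc: 93 to 113 mm from the axis, 20 mm wide, top at z = 56 mm
- pointer (a point): point on the stand that the pointer indicates: 88 mm from the axis, on the stand's -x side, at the height of the disc's upper face (z = 52 mm)
- turntable: level aluminium disc, 180 mm across, 5 mm thick, about 0.35 kg (0.28 to 0.44), free to turn on the stand; origin on the axis at its underside, flat upper face at z = 52 mm. A dark index line 8 mm wide runs from 59 to 90 mm from the axis along its own -x; eleven short thin ticks near the edge elsewhere. Three pins stand on it; outside them the face is bare from 58 to 90 mm from the axis
- pin0 (a point): top centre of an upright steel pin on the disc, 10 mm in diameter, 12 mm tall (top at z = 64 mm), 52.5 mm from the axis, turning with the disc; it may be pushed. It stands 120 degrees clockwise (seen from above) of the index line
- pin1 (a point): the same for the pin on the index line's own radius, inward of the line
- pin2 (a point): the same for the third pin, 120 degrees anticlockwise of the index line
- index_line (a point): outer part of the long index line on the disc, 88 mm from the axis, on the upper face; it falls on point pointer when the disc is at its mark
- spin (a joint): angle of the disc on its stand, rad, anticlockwise from above, no stops, counts on past whole turns; line at the pointer at 0 and multiples of 2 pi; 1.8 to 4.5 at the start. May be spun either way. Its grease-damped bearing slows it by 9 to 15 % of its speed each second plus 0.04 to 0.08 rad/s; a fingertip pressed on its face near the edge with a newton or two stops it almost at once
- dish: closed clear plastic Petri dish with agar, 90 mm across, 15 mm tall, 35 g, lying loose on the disc between the three pins with 2.5 mm play and turning with it; origin at the centre of its underside
- spreader: an L-shaped steel spreader, 6 mm rod about 200 mm long, lying on the bench near the turntable; a bystander
- pen: a fat marker pen, 133 mm long, lying on the bench near the turntable; a bystander
- dish_stack: a stack of four spare Petri dishes, 90 mm across, 62 mm tall, on the bench; a bystander
- beaker: an empty glass beaker, 76 mm across, 95 mm tall, on the bench; a bystander
- wash_bottle: a wash bottle with a bent spout, 63 mm across, 175 mm tall; a bystander
- sponge: a washing-up sponge, 105 x 68 x 30 mm; a bystander
- tube_rack: a wooden rack of stoppered test tubes, 70 x 200 mm, 133 mm tall; a bystander
Things that resemble listed ones, but are neither listed nor needed, are in the scene too. Leave any green or orange look-alike of the stand alone. Of the things that look like the dish, the larger one is meant.

How it is judged:
By the outcome, as a careful person would: the job done as asked, in the order asked, and still so for the second after the job is handed in, with the robot touching nothing.
It also fails if it takes over 64 s, if anything falls off the work surface, if the arm or the gripper's body presses on something with over 40 N, if the wrist force passes 120 N, or if a joint passes its speed limit or range.

## Robot

A 7-joint arm with a two-finger parallel gripper is mounted at the origin on the work surface. World frame = base frame: x ahead of the robot, y to its left, z up, the work surface at z = 0. Lengths are in m, angles in rad, forces in N, time in s.
With the tool pointing down it reaches from about 0.425 to 0.95 m from the base axis. Payload 4.7 kg.
Tool frame: the origin (TCP) lies at the very end of the fingers, on their centre line; the grasp point (between the pads) lies arm.grasp_offset behind it (arm.grasp_offset is the distance from the TCP to the grasp point, in m); x points along the fingers, y is the direction in which the jaws open and shut, and the axes are right-handed (so a half turn about x gives the same grasp; the last joint's range is limited). The gripper opens to 87 mm and grips with 3 to 60 N. Pads are 19 mm wide; open, the fingers measure 117 mm over their backs; the gripper's body (75 mm by 190 mm) begins 51 mm behind the grasp point.
Start: joints at [-1.292, 0.469, -0.049, 1.532, 0.024, 1.141, -0.082], TCP at [0.204, 0.643, 0.191] pointing down, gripper open.
Joint ranges: [-2.59, 2.59], [-0.33, 1.99], [-1.39, 1.29], [0.1, 2.45], [-1.04, 4.18], [0.21, 1.99], [-2.66, 2.66]. Speed limits (rad/s): [2.57, 2.57, 3.14, 3.14, 3.14, 3.14, 3.14].

## Interface

Orientations are given as a 3x3 rotation matrix whose columns are the frame's x, y, z axes.
In Python, from cell import arm, cams, finder gives the robot as it stands. The module is installed in compiled form; this text tells all that it offers.
- The arm moves only by the tool apply_moves, never from a script. Its argument "motion" is a list of rows, each a list of 5 numbers: the shift along the tool's x, y, z in m, then the turn about the tool's x in rad, then the opening in per cent of the stroke, from 0 (shut) to 100 (fully open). In form: [[x, y, z, spin, claw], ...]. A call has 1 to 12 rows; each row is the pose to reach, as a shift and turn from the pose measured when the call began, along the tool's axes at that moment; what a row does not reach only later rows make up. A row lasts 1/12 s, in which the tool goes at most 41.7 mm and 7.16 degrees, less where a joint would pass 70% of its speed; a pose out of reach is approached as far as the arm can. A call with a gripper value outside its range is refused whole. The fingers move at their own pace and stop on an object; "grip_force" is the grip in N (left out, the last holds). Time passes only in rows, so rows that repeat a pose let the fingers close. It gives the time, the measured TCP pose, the force and the opening at its end, in the units of the state.
- arm.get_obs(): the state, without advancing time (a new reading comes with each control period).
- cams.snapshot(name): name is "scene" or "top"; returns (picture, depth): 420x560x3 uint8, blue, green, red; 420x560 float32, m along the optical axis (not along the pixel's ray), 0 where there is no reading.
- cams.camera_params(name): a dict with "fx", "fy", "cx", "cy" (pixels), "extrinsics" (4x4, takes a point from camera to world coordinates). Camera axes: x right, y down, z forward; pixel columns grow to the right and rows downward; lengths in m; the calibration is good to about 2 mm. A picture is of the moment at which its call begins. camera_params takes no time and is no camera call.
- arm.hand_in(): hands the job in, once; it reports no verdict.
Trained networks look in the newest picture that a camera, given by its name, has taken for a name from the list of things; names that differ only in an ending like _2 or _b are one class to them, and where a whole thing is asked for, a point or a joint stands for the part that bears it (a point fixed in the world has none). Each returns a list of dicts, best first, with "confidence" (0 to 1); they miss things now and then, are a little off and sometimes report something else, mostly with a low value. They report only what shows in the picture. A call takes as long as a camera call. They do not tell look-alikes from the thing itself.
- finder.recognise(camera, name): "xy" ([column, row] as shares, 0 to 1, of the picture: columns of its width, rows of its height, amid what is visible of it).
- finder.outline_of(camera, name): "pixels" (420x560 bool, what is visible of it) and "xy" ([column, row] as shares, 0 to 1, of the picture: columns of its width, rows of its height, amid what is visible of it).
- finder.mark_of(camera, name): "xy" ([column, row] as shares, 0 to 1, of the picture: columns of its width, rows of its height: a listed point, or the origin of a listed thing).
The state is a dict: "clock": time; "joints": joint angles; "joint_velocities": joint speeds; "effort": joint torques, N m; "ee_pos": TCP position; "ee_rot": TCP orientation; "ft_force": force on the tool from outside, world axes, zero at the start; "moment": the same for the moment, N m; "finger_gap": opening from 0.0 (shut) to 1.0 (fully open).
Only numpy, scipy, OpenCV 4.12 (cv2) and the standard library are available. Lean on these libraries where they do the work, as an engineer would, in place of code of your own. Each camera call takes 0.05 s, during which the arm holds its last target. There are 200 camera calls.

## Working session

There is one attempt and no reset: what is moved stays moved. The work goes in short steps, Python scripts to look and compute and a tool call to move; the robot and the scene stay as the last step left them, time stands still between calls to the robot, and variables do not carry over. Pictures are saved under pics/ and viewed, about 8 in all and at most 12, crops included, and the job is handed in when it is done.

Besides the shell and the picture viewer there is one more tool, called after "Emit:" by a JSON object that holds its "method" and its "body", one argument or row to a line. apply_moves: Moves the arm, as the interface text tells. Its arguments: {"type":"object","properties":{"motion":{"type":"array","items":{"type":"array","items":{"type":"number"}}},"grip_force":{"type":"number"}},"required":["motion"]}

```bash
mkdir -p pics
cat > h.py <<'E'
import numpy as np, cv2
from cell import arm, cams, finder
def ray(cam,u,v,z):
    p=cams.camera_params(cam);E=np.array(p["extrinsics"])
    d=E[:3,:3]@np.array([(u-p["cx"])/p["fx"],(v-p["cy"])/p["fy"],1]);o=E[:3,3]
    return o+d*(z-o[2])/d[2]
def proj(cam,P):
    p=cams.camera_params(cam);E=np.linalg.inv(np.array(p["extrinsics"]))
    c=E[:3,:3]@np.array(P)+E[:3,3]
    return c[0]/c[2]*p["fx"]+p["cx"],c[1]/c[2]*p["fy"]+p["cy"]
def pt(cam,name,z,n=3):
    return [(round(d["confidence"],2),np.round(ray(cam,d["xy"][0]*560,d["xy"][1]*420,z),4).tolist(),np.round(np.array(d["xy"])*[560,420],1).tolist()) for d in finder.mark_of(cam,name)[:n]]
E
cat > a.py <<'E'
from h import *
ims=[]
for c in("top","scene"):
    im,d=cams.snapshot(c); cv2.imwrite(f"pics/{c}0.png",im)
    for n,z in(("stand",0),("turntable",.047),("pointer",.052),("index_line",.052),("pin0",.064),("pin1",.064),("pin2",.064),("dish",.052)): print(c,n,pt(c,n,z))
o=arm.get_obs();print({k:np.round(v,3).tolist() for k,v in o.items()},arm.grasp_offset)
E
python3 a.py
```

```text
top stand [(0.93, [0.5671, 0.0559, 0.0], [260.6, 179.6]), (0.8, [0.1751, 0.3259, 0.0], [172.1, 304.3]), (0.67, [0.2688, -0.2712, 0.0], [364.4, 276.4])]
top turntable [(0.81, [0.1841, 0.3267, 0.047], [168.1, 304.0]), (0.77, [0.5703, 0.0471, 0.047], [262.9, 176.9])]
top pointer [(0.95, [0.1216, 0.3912, 0.052], [145.7, 325.1]), (0.92, [0.4925, 0.0876, 0.052], [249.1, 202.3]), (0.92, [0.1899, -0.3042, 0.052], [378.6, 304.9])]
top index_line [(0.59, [0.1802, -0.304, 0.052], [378.5, 308.2]), (0.58, [0.6316, -0.0119, 0.052], [282.7, 156.7]), (0.56, [0.1258, 0.4003, 0.052], [142.7, 323.6])]
top pin0 [(0.94, [0.277, -0.2163, 0.064], [350.1, 275.8]), (0.85, [0.1442, 0.3662, 0.064], [153.1, 318.4]), (0.8, [0.231, 0.3563, 0.064], [157.0, 289.0])]
top pin1 [(0.94, [0.277, -0.2163, 0.064], [350.1, 275.8]), (0.85, [0.1442, 0.3662, 0.064], [153.1, 318.4]), (0.8, [0.231, 0.3563, 0.064], [157.0, 289.0])]
top pin2 [(0.94, [0.277, -0.2163, 0.064], [350.1, 275.8]), (0.85, [0.1442, 0.3662, 0.064], [153.1, 318.4]), (0.8, [0.231, 0.3563, 0.064], [157.0, 289.0])]
top dish [(0.84, [0.5598, 0.0468, 0.052], [26
[... 999 characters left out ...]
064], [228.5, 246.7])]
scene pin2 [(0.92, [0.516, 0.0448, 0.064], [267.1, 237.0]), (0.87, [0.59, 0.1076, 0.064], [255.3, 273.5]), (0.86, [0.6066, 0.0154, 0.064], [228.5, 246.7])]
scene dish [(0.9, [0.5747, 0.056, 0.052], [249.2, 255.0]), (0.56, [0.7703, 0.1133, 0.052], [186.7, 321.2])]
{'clock': 0.9, 'joints': [-1.292, 0.469, -0.049, 1.533, 0.024, 1.141, -0.082], 'joint_velocities': [0.0, -0.0, 0.0, -0.001, 0.0, 0.001, -0.001], 'effort': [0.001, -50.782, -0.08, -23.646, -0.061, 0.031, 0.0], 'ee_pos': [0.204, 0.643, 0.191], 'ee_rot': [[-0.0, 0.303, 0.953], [0.0, 0.953, -0.303], [-1.0, 0.0, -0.0]], 'ft_force': [0.781, -0.452, 0.166], 'moment': [0.031, 0.009, 0.027], 'finger_gap': 0.997} 0.0187
```

View pictures.

Run:
```python
import cv2,numpy as np
a=cv2.imread("pics/top0.png");b=cv2.imread("pics/scene0.png")
cv2.imwrite("pics/v1.png",cv2.resize(a,None,fx=1.4,fy=1.4))
c=b[190:340,140:400];cv2.imwrite("pics/v2.png",cv2.resize(c,None,fx=3,fy=3,interpolation=cv2.INTER_CUBIC))
```

```text
(no output)
```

View pics/v1.png

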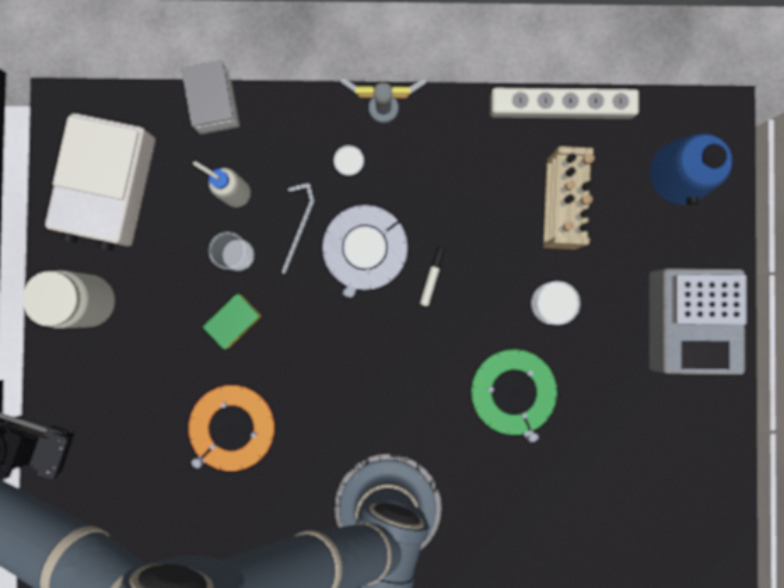

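View pics/v2.png

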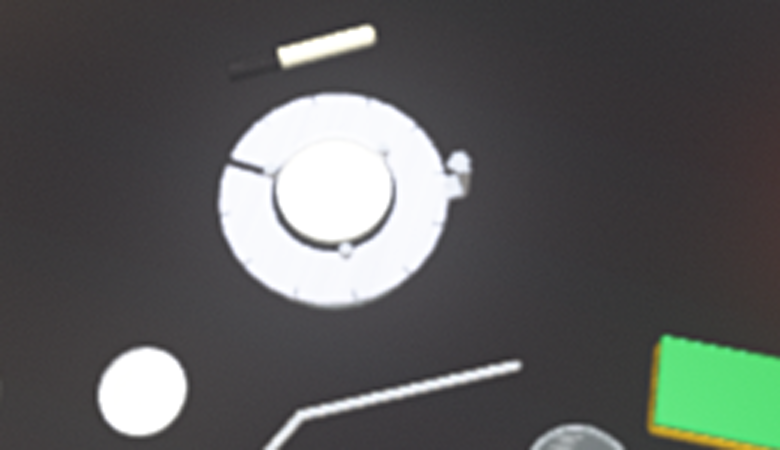

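```bash
cat >> h.py <<'E'
def unwrap(cam,im,C,r,z=.052,n=720):
    th=np.radians(np.arange(n)*360/n)
    m=np.array([[proj(cam,[C[0]+q*np.cos(t),C[1]+q*np.sin(t),z]) for t in th] for q in r],np.float32)
    return cv2.remap(cv2.cvtColor(im,cv2.COLOR_BGR2GRAY),m[...,0],m[...,1],cv2.INTER_LINEAR).astype(float)
def line(cam,im,C):
    s=unwrap(cam,im,C,np.arange(.066,.085,.003)).mean(0)
    d=np.median(s)-s; i=d.argmax(); k=np.arange(-16,17); w=np.clip(d[(i+k)%720]-.3*d[i],0,None)
    return (i+(w*k).sum()/w.sum())/2, d[i]
E
cat > b.py <<'E'
from h import *
from scipy.optimize import least_squares
for c in("top","scene"):
    im=cv2.imread(f"pics/{c}0.png"); cams.snapshot(c)
    o=[d for d in finder.outline_of(c,"turntable")]
    for d in o:
        x=np.array(d["xy"])*[560,420]
        if np.hypot(*(x-np.array(proj(c,[.571,.052,.052]))))<25:
            k=cv2.convexHull(np.vstack(cv2.findContours(d["pixels"].astype(np.uint8),0,1)[0]))[:,0]
            P=np.array([ray(c,u,v,.05)[:2] for u,v in k])
            f=least_squares(lambda q:np.hypot(*(P-q[:2]).T)-q[2],[.571,.052,.09],loss="soft_l1",f_scale=.002)
            print(c,"fit",f.x,np.abs(f.fun).mean())
    # threshold-edge centre fit at fixed radius
    def edge(C):
        U=unwrap(c,im,C,np.arange(.075,.105,.001)); g=np.diff(cv2.GaussianBlur(U,(5,5),0),axis=0); return .0755+.001*g.argmin(0)
    C=np.array([.571,.052]); th=np.radians(np.arange(720)/2)
    for _ in range(6):
        e=edge(C); q=least_squares(lambda q:q[2]+q[0]*np.cos(th)+q[1]*np.sin(th)-e,[0,0,.09],loss="soft_l1",f_scale=.001).x; C=C+q[:2]
    print(c,"edge",C,q[2],"line",line(c,im,C))
    B=unwrap(c,im,C,np.arange(.098,.112,.002),z=.056).mean(0); i=B.argmax(); print("bracket",i/2,np.round(B[(i+np.arange(-24,25,3))%720]))
    E=np.array(cams.camera_params(c)["extrinsics"]);print("cam",E[:3,3].round(2))
E
python3 b.py
```

```text
top fit [0.57133347 0.0557885  0.08814287] 0.0007316466156920584Traceback (most recent call last):
  File "b.py", line 18, in <module>
    e=edge(C); q=least_squares(lambda q:q[2]+q[0]*np.cos(th)+q[1]*np.sin(th)-e,[0,0,.09],loss="soft_l1",f_scale=.001).x; C=C+q[:2]
  File "b.py", line 15, in edge
    U=unwrap(c,im,C,np.arange(.075,.105,.001)); g=np.diff(cv2.GaussianBlur(U,(5,5),0),axis=0); return .0755+.001*g.argmin(0)
  File "h.py", line 15, in unwrap
    m=np.array([[proj(cam,[C[0]+q*np.cos(t),C[1]+q*np.sin(t),z]) for t in th] for q in r],np.float32)
                 ~~~~^^^^^^^^^^^^^^^^^^^^^^^^^^^^^^^^^^^^^^^^^^^
  File "h.py", line 8, in proj
    p=cams.camera_params(cam);E=np.linalg.inv(np.array(p["extrinsics"]))
ValueError: time passes only in moves, steps and waits
```

```bash
python3 - <<'E'
s=open("h.py").read()
s=s.replace("def ray","import functools\n@functools.lru_cache\ndef cp(n):\n    return cams.camera_params(n)\ndef ray",1).replace("p=cams.camera_params(cam)","p=cp(cam)")
open("h.py","w").write(s)
b=open("b.py").read().replace("cams.camera_params(c)","cp(c)");open("b.py","w").write(b)
E
python3 b.py
```

```text
top fit [0.57199603 0.054905   0.08907725] 0.0005826128804755448
top edge [0.57166926 0.05504375] 0.09159764849006617 line (np.float64(308.33102528268324), np.float64(92.14285714285715))
bracket 161.5 [ 40.  39.  45.  72. 118. 153. 170. 175. 176. 175. 171. 155. 121.  78.
  49.  40.  40.]
cam [ 0.42 -0.    1.39]
scene fit [0.57062135 0.05514016 0.08932016] 0.0005744148509152777
scene edge [0.57007469 0.05624251] 0.0909570918346111 line (np.float64(307.92027793015177), np.float64(152.14285714285714))
bracket 161.0 [151. 149. 147. 149. 166. 199. 222. 233. 239. 233. 206. 144.  84.  69.
  71.  72.  71.]
cam [0.74 0.39 0.88]
```

Run:
```python
from h import *
C=[.571,.0553];out=[]
for c in("top","scene"):
    im=cv2.imread(f"pics/{c}0.png");s=8
    u,v=map(int,proj(c,[C[0]-.09,C[1]+.035,.05]));a=cv2.resize(im[v-24:v+24,u-24:u+24],None,fx=s,fy=s,interpolation=cv2.INTER_CUBIC)
    for ang,col in((155.5,(0,0,255)),(161,(0,255,0))):
        t=np.radians(ang);e=np.array([np.cos(t),np.sin(t)]);n=np.array([-e[1],e[0]])
        P=[[*(C+e*r+n*w),.056] for r,w in((.093,-.01),(.113,-.01),(.113,.01),(.093,.01))]+[[*(C+e*.06),.052],[*(C+e*.088),.052]]
        q=np.array([(np.array(proj(c,p))-[u-24,v-24])*s+s/2 for p in P]).astype(int)
        cv2.polylines(a,[q[:4]],True,col,1);cv2.line(a,q[4].tolist(),q[5].tolist(),col,1)
    out.append(a)
cv2.imwrite("pics/v3.png",np.hstack(out))
```

```text
(no output)
```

View pics/v3.png

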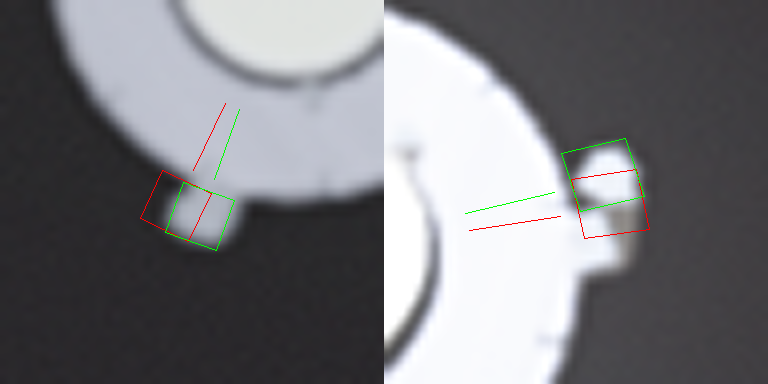

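Emit:
{"method": "apply_moves", "body": {
  "motion": [
    [0,-0.466,0.602,0.88,0],
    [0,-0.466,0.602,0.88,0],
    [0,-0.466,0.602,0.88,0],
    [0,-0.466,0.602,0.88,0],
    [0,-0.466,0.602,0.88,0],
    [0,-0.466,0.602,0.88,0],
    [0,-0.466,0.602,0.88,0],
    [0,-0.466,0.602,0.88,0],
    [0,-0.466,0.602,0.88,0],
    [0,-0.466,0.602,0.88,0],
    [0,-0.466,0.602,0.88,0],
    [0,-0.466,0.602,0.88,0]
  ],
  "grip_force": 10
}}

```text
clock: 2.2
ee_pos: [0.4894, 0.2302, 0.1915]
ee_rot: [[0.001, 0.927, 0.374], [0.001, 0.374, -0.927], [-1.0, 0.001, -0.0]]
ft_force: [0.2, 0.6, 0.6]
finger_gap: 0.173
```

```bash
cat > g.py <<'E'
# usage: g.py x y z tool-y-angle(deg): shift in tool axes from the present pose
from h import *; import sys
o=arm.get_obs();R=np.array(o["ee_rot"]);t=np.array([float(a) for a in sys.argv[1:4]])
print("clock",o["clock"],"pos",np.round(o["ee_pos"],4),"shift",np.round(R.T@(t-o["ee_pos"]),4),"turn",round(np.arctan2(R[1,1],R[0,1])-np.radians(float(sys.argv[4])),3),"F",np.round(o["ft_force"],2),"gap",o["finger_gap"],"q",np.round(o["joints"],2))
E
python3 g.py .6365 .016 .12 22
```

```text
clock 2.2 pos [0.4894 0.2302 0.1915] shift [0.0714 0.0562 0.2537] turn -0.001 F [0.2  0.58 0.59] gap 0.17347338973893842 q [-0.78  0.25  0.31  1.87 -0.09  1.03 -0.04]
```

Emit:
{"method": "apply_moves", "body": {
  "motion": [
    [0,0.056,0.254,0,0],
    [0,0.056,0.254,0,0],
    [0,0.056,0.254,0,0],
    [0,0.056,0.254,0,0],
    [0,0.056,0.254,0,0],
    [0,0.056,0.254,0,0],
    [0,0.056,0.254,0,0],
    [0.03,0.056,0.254,0,0],
    [0.06,0.056,0.254,0,0],
    [0.08,0.056,0.254,0,0],
    [0.09,0.056,0.254,0,0],
    [0.09,0.056,0.254,0,0]
  ]
}}

```text
clock: 3.2
ee_pos: [0.6345, 0.016, 0.0989]
ee_rot: [[-0.004, 0.927, 0.374], [0.0, 0.374, -0.927], [-1.0, -0.004, -0.002]]
ft_force: [-1.2, 0.9, 0.5]
finger_gap: 0.007
```

```bash
python3 g.py .6365 .016 .056 22
python3 - <<'E'
from h import *
C=[.571,.0553];out=[]
for c in("top","scene"):
    im,_=cams.snapshot(c); cv2.imwrite(f"pics/{c}1.png",im)
    print(c,line(c,im,C))
    u,v=map(int,proj(c,[*C,.06])); out.append(cv2.resize(im[v-75:v+75,u-75:u+75],(400,400),interpolation=cv2.INTER_CUBIC))
cv2.imwrite("pics/v4.png",np.hstack(out))
E
```

```text
clock 3.2 pos [0.6345 0.016  0.0989] shift [0.0429 0.002  0.0009] turn -0.0 F [-1.21  0.85  0.54] gap 0.007303436718392729 q [-0.36  0.51  0.38  1.74 -0.23  0.94  0.49]
top (np.float64(288.3578140792745), np.float64(23.85714285714286))
scene (np.float64(307.7408544202149), np.float64(153.85714285714286))
```

View pics/v4.png

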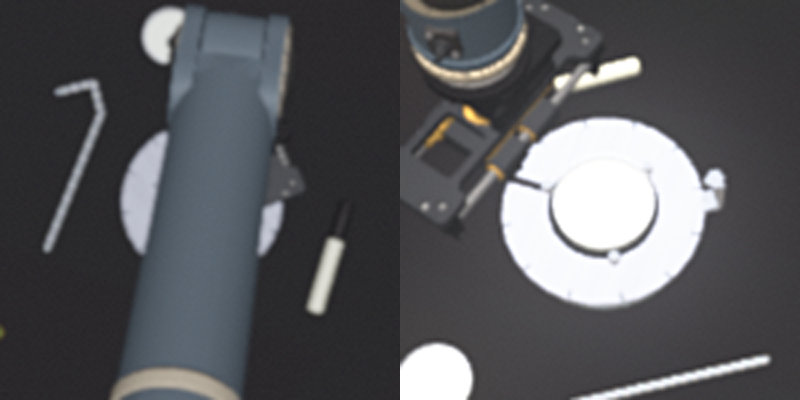

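Emit:
{"method": "apply_moves", "body": {
  "motion": [
    [0.02,0.002,0.001,0,0],
    [0.035,0.002,0.001,0,0],
    [0.042,0.002,0.001,0,0],
    [0.043,0.002,0.001,0,0],
    [0.043,0.002,0.001,0,0],
    [0.043,0.002,0.001,0,0]
  ]
}}

```text
clock: 3.8
ee_pos: [0.6404, 0.0157, 0.0607]
ee_rot: [[0.004, 0.927, 0.374], [0.001, 0.374, -0.927], [-1.0, 0.004, 0.001]]
ft_force: [0.3, -0.7, -0.2]
finger_gap: 0.002
```

```bash
python3 g.py .6365 .016 .056 22
python3 - <<'E'
from h import *
C=[.571,.0553]
im,_=cams.snapshot("scene"); cv2.imwrite(f"pics/scene2.png",im);print(line("scene",im,C))
u,v=map(int,proj("scene",[*C,.06])); a=cv2.resize(im[v-60:v+60,u-60:u+60],(600,600),interpolation=cv2.INTER_CUBIC)
p=arm.get_obs()["ee_pos"];q=(np.array(proj("scene",p))-[u-60,v-60])*5;print(q);cv2.circle(a,tuple(int(k) for k in q),4,(0,0,255),1)
cv2.imwrite("pics/v5.png",a)
E
```

```text
clock 3.8 pos [0.6404 0.0157 0.0607] shift [ 0.0047 -0.0035 -0.0017] turn -0.0 F [ 0.26 -0.67 -0.16] gap 0.002468583145991591 q [-0.35  0.56  0.36  1.76 -0.25  0.86  0.51]
(np.float64(308.11385452810833), np.float64(166.14285714285717))
[131.3215613  313.05676176]
```

View pics/v5.png

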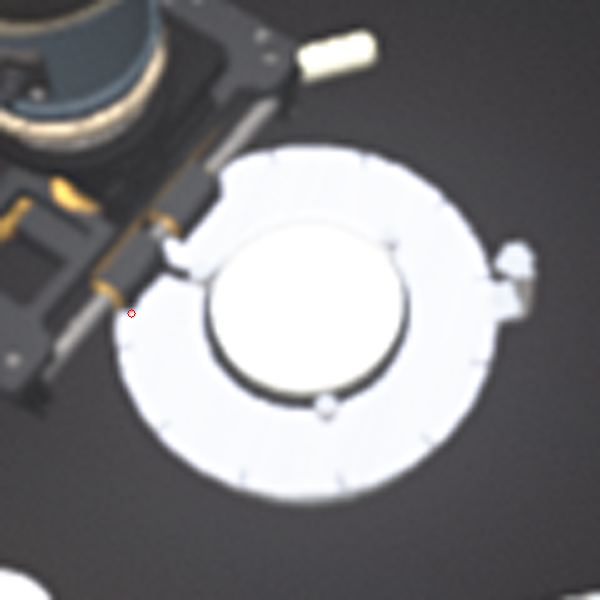

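Run:
```python
from h import *
im,d=cams.snapshot("scene");p=cp("scene");E=np.array(p["extrinsics"])
v,u=np.mgrid[200:300,180:280];z=d[200:300,180:280]
P=np.stack([(u-p["cx"])/p["fx"]*z,(v-p["cy"])/p["fy"]*z,z],-1)@E[:3,:3].T+E[:3,3]
o=arm.get_obs();R=np.array(o["ee_rot"]);L=(P-o["ee_pos"])@R
m=(z>0)&(P[...,2]>.059)&(np.abs(L[...,1])<.05)&(np.abs(L[...,2])<.03)&(L[...,0]>-.07)
for a,b in((-.07,-.05),(-.05,-.03),(-.03,-.015),(-.015,.003)):
    k=L[m&(L[...,0]>a)&(L[...,0]<=b)]
    print(a,b,len(k),k.min(0).round(3) if len(k) else"",k.max(0).round(3) if len(k) else "")
C=np.array([.571,.0553])
# dish/pins from depth: points 0.060-0.070 within 65mm of C
r=np.hypot(*(P[...,:2]-C).transpose(2,0,1));k=P[(r<.049)&(P[...,2]>.061)&(P[...,2]<.075)];print("dish",k[:,:2].min(0),k[:,:2].max(0),(k[:,:2].min(0)+k[:,:2].max(0))/2,np.median(k[:,2]))
k=P[(r<.085)&(r>.06)&(P[...,2]<.058)];print("disc z",np.median(k[:,2]))
print(o["clock"],o["ee_pos"])
```

```text
-0.07 -0.05 0  
-0.05 -0.03 3 [-0.037 -0.006 -0.011] [-0.035  0.008 -0.011]
-0.03 -0.015 0  
-0.015 0.003 57 [-0.011 -0.05  -0.03 ] [ 0.    -0.023 -0.009]
dish [0.52298886 0.0102116 ] [0.61427833 0.10038054] [0.5686336  0.05529607] 0.06639800369405746
disc z 0.0528936358758218
3.9 [0.64027814 0.01565977 0.06052385]
```

Run:
```python
from h import *
im,d=cams.snapshot("scene");p=cp("scene");E=np.array(p["extrinsics"])
o=arm.get_obs();e=np.array(o["ee_pos"]);R=np.array(o["ee_rot"])
for h in(0,.01,.02,.03,.04,.05,.06): print(h,np.round(proj("scene",e-R[:,0]*h+R[:,2]*-.0095),1))
u0,v0=map(int,proj("scene",e)); g=cv2.cvtColor(im,cv2.COLOR_BGR2GRAY)
for v in range(v0-22,v0+7,2):
    print(v,[int(g[v,u]) for u in range(u0-10,u0+22,2)],[(round(float((E[:3,:3]@np.array([(u-p["cx"])/p["fx"],(v-p["cy"])/p["fy"],1])*d[v,u]+E[:3,3])[2])*1000) if d[v,u]>0 else -1) for u in range(u0-10,u0+22,2)])
print(u0,v0)
```

```text
0 [219.6 256.7]
0.01 [219.1 254.9]
0.02 [218.6 253.1]
0.03 [218.2 251.3]
0.04 [217.7 249.4]
0.05 [217.2 247.5]
0.06 [216.7 245.6]
232 [171, 105, 55, 53, 53, 56, 62, 82, 99, 98, 98, 96, 75, 78, 238, 252] [197, 197, 220, 228, 221, 212, 202, 192, 189, 185, 188, 186, 182, 172, 55, 51]
234 [128, 121, 68, 50, 52, 57, 74, 109, 107, 99, 99, 81, 63, 204, 255, 252] [207, 205, 212, 220, 214, 204, 194, 181, 186, 187, 187, 183, 175, 56, 52, 54]
236 [77, 92, 88, 64, 54, 78, 82, 99, 162, 137, 83, 61, 172, 255, 252, 252] [206, 207, 206, 209, 208, 198, 159, 168, 183, 183, 188, 176, 168, 52, 51, 54]
238 [76, 85, 97, 82, 69, 105, 92, 133, 158, 139, 85, 142, 255, 252, 251, 252] [185, 206, 206, 206, 199, 186, 186, 180, 180, 176, 180, 169, 53, 54, 51, 54]
240 [94, 95, 88, 68, 95, 99, 99, 100, 151, 247, 170, 247, 253, 251, 252, 252] [184, 208, 207, 200, 188, 186, 188, 187, 185, 54, 171, 52, 53, 52, 54, 54]
242 [96, 90, 68, 96, 101, 97, 100, 91, 112, 255, 254, 253, 251, 251, 252, 248] [207, 205, 201, 188, 187, 185, 186, 188, 179, 51, 52, 50, 53, 51, 54, 67]
244 [92, 68, 88, 102, 98, 99, 97, 75, 68, 211, 255
[... 600 characters left out ...]
251, 251, 253, 213, 233, 255, 255] [0, 182, 182, 178, 177, 172, 55, 56, 54, 53, 51, 53, 54, 65, 69, 67]
254 [133, 171, 116, 89, 191, 209, 254, 252, 251, 251, 251, 254, 204, 228, 255, 255] [181, 180, 180, 2, 54, 54, 54, 54, 52, 52, 54, 53, 54, 68, 65, 69]
256 [169, 128, 75, 107, 252, 253, 252, 251, 251, 251, 250, 254, 201, 180, 255, 255] [180, 178, 2, 0, 54, 52, 53, 54, 54, 55, 54, 52, 54, 53, 69, 66]
258 [142, 82, 70, 112, 253, 252, 251, 251, 251, 250, 251, 253, 223, 119, 255, 255] [178, 3, 0, -2, 51, 54, 54, 54, 53, 55, 52, 54, 54, 53, 67, 66]
260 [88, 71, 71, 96, 245, 245, 251, 251, 251, 250, 252, 252, 251, 99, 239, 255] [1, 4, 1, -2, 55, 52, 52, 52, 53, 50, 52, 53, 56, 53, 70, 68]
216 254
```

Run:
```python
from h import *
o=arm.get_obs();e=np.array(o["ee_pos"]);R=np.array(o["ee_rot"]);print(e)
ims=[]
for c in("scene","top"):
    im,d=cams.snapshot(c);p=cp(c);E=np.array(p["extrinsics"])
    v,u=np.mgrid[0:420,0:560]
    P=np.stack([(u-p["cx"])/p["fx"]*d,(v-p["cy"])/p["fy"]*d,d],-1)@E[:3,:3].T+E[:3,3]
    L=(P-e)@R; m=(d>0)&(np.hypot(L[...,1],L[...,2])<.2)
    for a in np.arange(-.26,.02,.02):
        k=m&(L[...,0]>a)&(L[...,0]<a+.02)&(P[...,2]>.075)
        if k.sum(): print(c,"z",round(e[2]-a-.02,3),k.sum(),"y",np.percentile(L[k][:,1],[2,50,98]).round(3),"z",np.percentile(L[k][:,2],[2,50,98]).round(3))
```

```text
[0.64008159 0.01568964 0.06030033]
scene z 0.3 243 y [-0.026  0.019  0.036] z [-0.037 -0.029  0.016]
scene z 0.28 157 y [-0.019  0.022  0.036] z [-0.037 -0.028  0.01 ]
scene z 0.26 461 y [-0.049  0.004  0.036] z [-0.038 -0.027  0.015]
scene z 0.24 62 y [-0.044 -0.007  0.017] z [-0.038 -0.037 -0.021]
scene z 0.22 54 y [-0.014  0.013  0.017] z [-0.027 -0.025 -0.009]
scene z 0.2 1306 y [-0.093  0.042  0.094] z [-0.036 -0.011  0.033]
scene z 0.18 602 y [-0.082  0.02   0.094] z [-0.038 -0.026  0.035]
scene z 0.16 240 y [-0.081  0.013  0.085] z [-0.038 -0.032  0.025]
scene z 0.14 3 y [-0.011 -0.008 -0.007] z [-0.013 -0.011 -0.011]
scene z 0.08 3 y [-0.008  0.005  0.006] z [-0.011 -0.011 -0.011]
top z 0.26 35 y [-0.049 -0.041 -0.028] z [0.021 0.031 0.037]
top z 0.24 16 y [-0.05  -0.043 -0.027] z [0.02  0.028 0.037]
top z 0.22 2 y [-0.05 -0.05 -0.05] z [0.02  0.022 0.023]
top z 0.2 203 y [-0.094 -0.077  0.093] z [-0.034  0.018  0.036]
top z 0.18 12 y [-0.095 -0.085  0.063] z [-0.03   0.022  0.032]
top z 0.16 13 y [-0.061 -0.052 -0.043] z [0.028 0.03  0.033]
```

Emit:
{"method": "apply_moves", "body": {
  "motion": [
    [0.004,-0.004,-0.002,0,0],
    [0.006,-0.004,-0.002,0,0],
    [0.007,-0.004,-0.002,0,0],
    [0.008,-0.004,-0.002,0,0]
  ]
}}

```text
clock: 4.38
ee_pos: [0.6351, 0.0161, 0.0516]
ee_rot: [[0.002, 0.927, 0.374], [0.001, 0.374, -0.927], [-1.0, 0.003, -0.0]]
ft_force: [0.0, -0.7, 0.3]
finger_gap: 0.003
```

```bash
python3 g.py .6365 .016 .056 22
python3 - <<'E'
from h import *
C=[.571,.0553]
im,d=cams.snapshot("top"); im2,_=cams.snapshot("scene");print(line("scene",im2,C))
u,v=map(int,proj("top",[.6,.03,.06])); a=cv2.resize(im[v-40:v+40,u-40:u+40],(400,400),interpolation=cv2.INTER_CUBIC)
u,v=map(int,proj("scene",[.63,.02,.06])); b=cv2.resize(im2[v-35:v+35,u-35:u+35],(400,400),interpolation=cv2.INTER_CUBIC)
cv2.imwrite("pics/v6.png",np.hstack([a,cv2.convertScaleAbs(b,None,.8,30)]))
E
```

```text
clock 4.3833 pos [0.6351 0.0161 0.0516] shift [-0.0044  0.0013  0.0007] turn -0.0 F [ 0.04 -0.67  0.31] gap 0.002674366570167366 q [-0.35  0.57  0.36  1.78 -0.26  0.84  0.51]
(np.float64(307.7782138343879), np.float64(164.42857142857144))
```

View pics/v6.png

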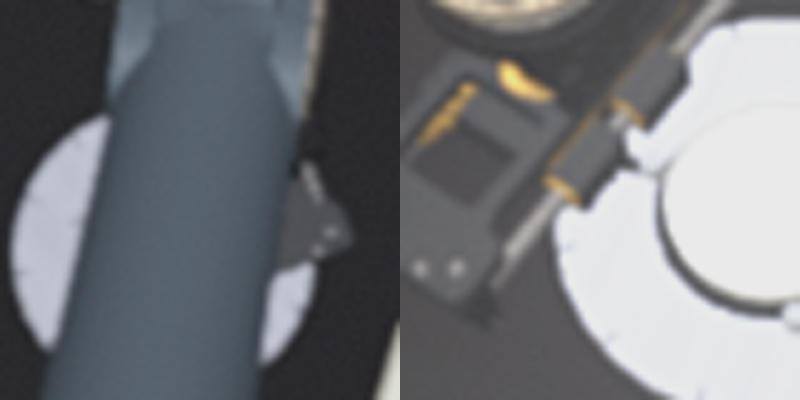

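Emit:
{"method": "apply_moves", "body": {
  "motion": [
    [0.001,0.001,0.001,0,0],
    [0.002,0.001,0.001,0,0],
    [0.003,0.001,0.001,0,0]
  ]
}}

```text
clock: 4.73
ee_pos: [0.6367, 0.0154, 0.0485]
ee_rot: [[0.003, 0.927, 0.374], [0.001, 0.374, -0.927], [-1.0, 0.003, 0.0]]
ft_force: [-0.0, 1.0, -0.1]
finger_gap: 0.007
```

Emit:
{"method": "apply_moves", "body": {
  "motion": [
    [0.002,0,0,0,0],
    [0.004,0,0,0,0],
    [0.006,0,0,0,0]
  ]
}}

```text
clock: 4.98
ee_pos: [0.6366, 0.0154, 0.0422]
ee_rot: [[0.002, 0.927, 0.374], [0.001, 0.374, -0.927], [-1.0, 0.003, 0.0]]
ft_force: [0.1, 1.1, -0.4]
finger_gap: 0.005
```

Run:
```python
from h import *
o=arm.get_obs();e=np.array(o["ee_pos"]);R=np.array(o["ee_rot"]);print(e,o["ft_force"],o["joints"])
im,d=cams.snapshot("scene");p=cp("scene");E=np.array(p["extrinsics"])
v,u=np.mgrid[0:420,0:560]
P=np.stack([(u-p["cx"])/p["fx"]*d,(v-p["cy"])/p["fy"]*d,d],-1)@E[:3,:3].T+E[:3,3]
L=(P-e)@R; m=(d>0)&(np.abs(L[...,1])<.1)&(np.abs(L[...,2])<.045)&(P[...,2]>.072)
z=np.sort(P[m][:,2]);print("lowest",z[:10].round(3),"hist",np.histogram(z,np.arange(.07,.24,.01)))
k=m&(P[...,2]<.165);print(np.c_[L[k],P[k][:,2],u[k],v[k]][::6].round(3))
```

```text
[0.63660188 0.01544441 0.04221783] [ 0.07921599  1.10133579 -0.38728878] [-0.34178976  0.5792174   0.35257573  1.78070182 -0.2612595   0.82507422
  0.51946338]
lowest [0.078 0.128 0.134 0.143 0.145 0.145 0.146 0.147 0.147 0.147] hist (array([   1,    0,    0,    0,    0,    1,    1,   18,  122,  442,  161,
       1208,   97,   40,   16,    5]), array([0.07, 0.08, 0.09, 0.1 , 0.11, 0.12, 0.13, 0.14, 0.15, 0.16, 0.17,
       0.18, 0.19, 0.2 , 0.21, 0.22, 0.23]))
[[-1.19e-01 -8.50e-02 -3.70e-02  1.61e-01  2.50e+02  2.14e+02]
 [-1.16e-01 -8.50e-02 -3.80e-02  1.58e-01  2.50e+02  2.15e+02]
 [-1.18e-01 -7.80e-02 -3.40e-02  1.60e-01  2.47e+02  2.16e+02]
 [-1.18e-01 -7.40e-02 -3.20e-02  1.60e-01  2.45e+02  2.17e+02]
 [-1.20e-01 -6.60e-02 -2.80e-02  1.62e-01  2.41e+02  2.18e+02]
 [-1.08e-01 -8.00e-02 -3.50e-02  1.50e-01  2.48e+02  2.18e+02]
 [-1.17e-01 -6.90e-02 -3.30e-02  1.59e-01  2.44e+02  2.19e+02]
 [-1.16e-01 -6.60e-02 -3.20e-02  1.58e-01  2.43e+02  2.20e+02]
 [-1.21e-01 -5.30e-02 -2.60e-02  1.63e-01  2.37e+02  2.22e+02]
 [-1.20e-01 -5.20e-02 -2.90e-02  1.62e-01  2.38e+02  2.23e+02]
 [-1.
[... 1815 characters left out ...]
6e+02]
 [-1.10e-01  3.20e-02 -3.70e-02  1.53e-01  2.17e+02  2.56e+02]
 [-1.17e-01  4.10e-02 -3.20e-02  1.59e-01  2.12e+02  2.57e+02]
 [-1.20e-01  5.20e-02 -2.80e-02  1.63e-01  2.07e+02  2.59e+02]
 [-1.21e-01  5.40e-02 -3.00e-02  1.64e-01  2.07e+02  2.60e+02]
 [-1.20e-01  5.50e-02 -3.00e-02  1.62e-01  2.07e+02  2.61e+02]
 [-1.18e-01  5.60e-02 -3.10e-02  1.61e-01  2.07e+02  2.62e+02]
 [-1.19e-01  6.30e-02 -2.90e-02  1.61e-01  2.04e+02  2.64e+02]
 [-1.18e-01  6.60e-02 -3.20e-02  1.60e-01  2.04e+02  2.66e+02]
 [-1.19e-01  7.50e-02 -3.10e-02  1.62e-01  2.01e+02  2.69e+02]
 [-1.16e-01  8.30e-02 -3.70e-02  1.59e-01  2.01e+02  2.74e+02]
 [-1.08e-01  8.10e-02 -3.70e-02  1.50e-01  2.02e+02  2.75e+02]]
```

Emit:
{"method": "apply_moves", "body": {
  "motion": [
    [0.004,0,0,0,0],
    [0.008,0,0,0,0],
    [0.012,0,0,0,0],
    [0.014,0,0,0,0]
  ]
}}

```text
clock: 5.37
ee_pos: [0.6358, 0.0155, 0.0269]
ee_rot: [[0.001, 0.927, 0.374], [0.001, 0.374, -0.927], [-1.0, 0.001, -0.0]]
ft_force: [0.0, -0.6, -0.7]
finger_gap: 0.008
```

Run:
```python
from h import *
im,_=cams.snapshot("scene");print(line("scene",im,[.571,.0553]))
u,v=map(int,proj("scene",[.63,.02,.06])); b=cv2.resize(im[v-30:v+30,u-30:u+30],(600,600),interpolation=cv2.INTER_CUBIC)
cv2.imwrite("pics/v7.png",cv2.LUT(b,(255*(np.arange(256)/255)**2.5).astype(np.uint8)))
```

```text
(np.float64(291.75264799738983), np.float64(163.14285714285717))
```

View pics/v7.png

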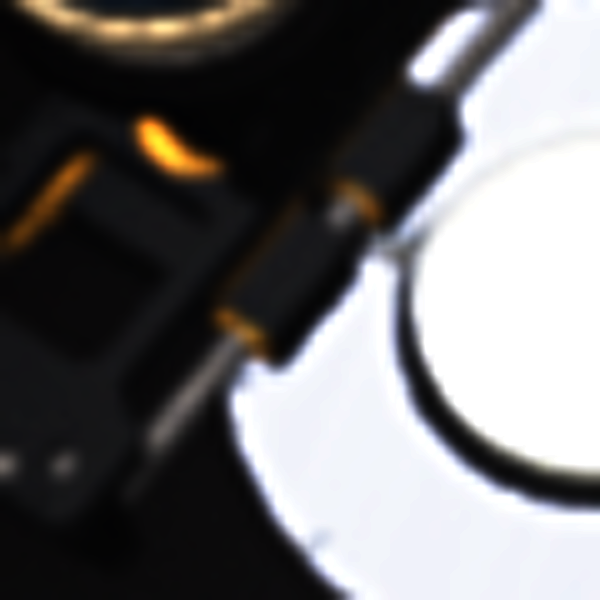

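Emit:
{"method": "apply_moves", "body": {
  "motion": [
    [0.002,0,0,0,0],
    [0.003,0,0,0,0],
    [0.004,0,0,0,0]
  ]
}}

```text
clock: 5.67
ee_pos: [0.6356, 0.0155, 0.0226]
ee_rot: [[0.0, 0.927, 0.374], [0.001, 0.374, -0.927], [-1.0, 0.0, -0.001]]
ft_force: [0.3, -0.8, -0.3]
finger_gap: 0.006
```

Emit:
{"method": "apply_moves", "body": {
  "motion": [
    [0.001,0,0,0,0],
    [0.002,0,0,0,0],
    [0.003,0,0,0,0]
  ]
}}

```text
clock: 5.92
ee_pos: [0.6361, 0.0159, 0.0208]
ee_rot: [[0.001, 0.927, 0.374], [0.002, 0.374, -0.927], [-1.0, 0.001, -0.001]]
ft_force: [-2.7, 1.4, 13.0]
finger_gap: 0.003
```

Emit:
{"method": "apply_moves", "body": {
  "motion": [
    [-0.003,0,0,0,0],
    [-0.005,0,0,0,0],
    [-0.005,0,0,0,0]
  ]
}}

```text
clock: 6.17
ee_pos: [0.6366, 0.0159, 0.0264]
ee_rot: [[0.002, 0.927, 0.374], [0.002, 0.374, -0.927], [-1.0, 0.002, -0.001]]
ft_force: [0.0, -0.0, -0.1]
finger_gap: 0.006
```

```bash
python3 g.py .6365 .016 .0265 22
python3 - <<'E'
from h import *
im,_=cams.snapshot("scene");cv2.imwrite("pics/scene3.png",im)
C=[.571,.0553]
s=unwrap("scene",im,C,np.arange(.060,.066,.002)).mean(0)
print({a:int(s[2*a]) for a in range(280,335,1)})
E
```

```text
clock 6.1667 pos [0.6366 0.0159 0.0264] shift [-0.0001 -0.     -0.0001] turn -0.0 F [ 0.01 -0.04 -0.13] gap 0.006334311536674951 q [-0.34  0.6   0.34  1.79 -0.27  0.8   0.53]
{280: 87, 281: 89, 282: 90, 283: 91, 284: 92, 285: 92, 286: 92, 287: 92, 288: 93, 289: 93, 290: 93, 291: 93, 292: 93, 293: 92, 294: 91, 295: 91, 296: 92, 297: 96, 298: 105, 299: 116, 300: 125, 301: 131, 302: 133, 303: 131, 304: 125, 305: 120, 306: 113, 307: 107, 308: 103, 309: 100, 310: 101, 311: 103, 312: 105, 313: 106, 314: 105, 315: 101, 316: 95, 317: 94, 318: 96, 319: 98, 320: 106, 321: 114, 322: 124, 323: 137, 324: 148, 325: 164, 326: 181, 327: 199, 328: 220, 329: 235, 330: 241, 331: 248, 332: 250, 333: 252, 334: 252}
```

Emit:
{"method": "apply_moves", "body": {
  "motion": [
    [0,-0.006,0.001,0,0],
    [0,-0.016,0.001,0,0],
    [0,-0.032,0.001,0,0],
    [0,-0.054,0.001,0,0],
    [0,-0.08,0.001,0,0],
    [0,-0.106,0.001,0,0],
    [-0.01,-0.12,0.01,0,0],
    [-0.04,-0.12,0.03,0,0],
    [-0.08,-0.12,0.06,0,0],
    [-0.11,-0.12,0.09,0,0]
  ]
}}

```text
clock: 7.05
ee_pos: [0.5545, -0.1071, 0.1303]
ee_rot: [[-0.0, 0.927, 0.375], [0.003, 0.375, -0.927], [-1.0, 0.001, -0.003]]
ft_force: [0.2, 0.4, -0.1]
finger_gap: 0.007
```

```bash
cat > m.py <<'E'
from h import *; import sys
C=[.571,.0553]
for i in range(int(sys.argv[1])):
    for c in sys.argv[2:]:
        t=arm.get_obs()["clock"];im,_=cams.snapshot(c);print(c,round(t,3),np.round(line(c,im,C),1))
cv2.imwrite("pics/last.png",im)
E
python3 m.py 4 scene top; python3 g.py .55 -.05 .1 22
```

```text
scene 7.05 [107.8 155.9]
top 7.1 [91.3 94. ]
scene 7.15 [ 77.1 155. ]
top 7.2 [60.4 93.9]
scene 7.25 [ 46.4 156.1]
top 7.3 [30. 92.]
scene 7.35 [ 15.8 153. ]
top 7.4 [ 0.3 87.4]
clock 7.45 pos [ 0.5547 -0.1054  0.1276] shift [ 0.0278  0.0165 -0.053 ] turn 0.001 F [ 0.67  0.26 -0.42] gap 0.005477971484104418 q [-0.21  0.37  0.42  1.89 -0.19  0.92  0.68]
```

Emit:
{"method": "apply_moves", "body": {
  "motion": [
    [0,0.03,-0.03,0,0],
    [0,0.06,-0.055,0,0],
    [0,0.073,-0.069,0,0],
    [0.02,0.073,-0.069,0,0],
    [0.05,0.073,-0.069,0,0],
    [0.075,0.073,-0.069,0,0],
    [0.087,0.073,-0.069,0,0],
    [0.087,0.073,-0.069,0,0],
    [0.087,0.073,-0.069,0,0],
    [0.087,0.073,-0.069,0,0]
  ]
}}

```text
clock: 8.28
ee_pos: [0.5972, -0.0139, 0.0419]
ee_rot: [[-0.0, 0.927, 0.376], [0.002, 0.376, -0.927], [-1.0, 0.001, -0.002]]
ft_force: [-0.7, -1.0, -0.3]
finger_gap: 0.004
```

```bash
python3 m.py 12 scene; python3 g.py .5963 -.0142 .03 22
```

```text
scene 8.283 [108.4 153.4]
scene 8.333 [ 95.  154.9]
scene 8.383 [ 81.5 154.3]
scene 8.433 [ 68.1 155.6]
scene 8.483 [ 54.7 155.6]
scene 8.533 [ 41.3 157. ]
scene 8.583 [ 28.1 154.7]
scene 8.633 [ 14.9 151.6]
scene 8.683 [  1.5 152.3]
scene 8.733 [348.4 151.3]
scene 8.783 [335.2 152.3]
scene 8.833 [322.2 154. ]
clock 8.8833 pos [ 0.5962 -0.0139  0.0408] shift [ 0.0108 -0.      0.0004] turn 0.001 F [0.57 0.42 0.47] gap 0.006739448505665766 q [-0.31  0.53  0.35  1.88 -0.25  0.78  0.57]
```

View pics/last.png

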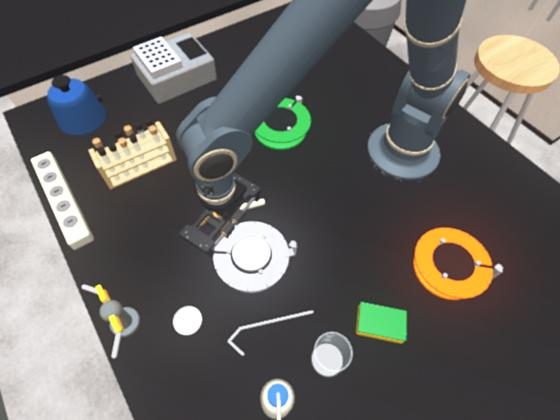

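Emit:
{"method": "apply_moves", "body": {
  "motion": [
    [0.006,0,0,0,0],
    [0.012,0,0,0,0],
    [0.012,0,0,0,0],
    [0.012,0,0,0,0],
    [0.012,0,0,0,0],
    [0.012,0,0,0,0],
    [0.012,0,0,0,0],
    [0.012,0,0,0,0],
    [0.012,0,0,0,0],
    [0.012,0,0,0,0],
    [0.012,0,0,0,0],
    [0.012,0,0,0,0]
  ]
}}

```text
clock: 9.88
ee_pos: [0.5962, -0.0138, 0.0289]
ee_rot: [[-0.002, 0.927, 0.376], [0.003, 0.376, -0.927], [-1.0, -0.001, -0.003]]
ft_force: [-0.5, 0.1, 0.0]
finger_gap: 0.01
```

Emit:
{"method": "apply_moves", "body": {
  "motion": [
    [0,0,0,0,0],
    [0,0,0,0,0],
    [0,0,0,0,0],
    [0,0,0,0,0],
    [0,0,0,0,0],
    [0,0,0,0,0],
    [0,0,0,0,0],
    [0,0,0,0,0],
    [0,0,0,0,0],
    [0,0,0,0,0],
    [0,0,0,0,0],
    [0,0,0,0,0]
  ]
}}

```text
clock: 10.88
ee_pos: [0.5962, -0.0138, 0.0289]
ee_rot: [[-0.002, 0.927, 0.376], [0.003, 0.376, -0.927], [-1.0, -0.001, -0.003]]
ft_force: [-0.1, -0.3, 0.4]
finger_gap: 0.009
```

Emit:
{"method": "apply_moves", "body": {
  "motion": [
    [0,0,0,0,0],
    [0,0,0,0,0],
    [0,0,0,0,0],
    [0,0,0,0,0],
    [0,0,0,0,0],
    [0,0,0,0,0],
    [0,0,0,0,0],
    [0,0,0,0,0],
    [0,0,0,0,0],
    [0,0,0,0,0],
    [0,0,0,0,0],
    [0,0,0,0,0]
  ]
}}

```text
clock: 11.88
ee_pos: [0.5962, -0.0138, 0.0289]
ee_rot: [[-0.002, 0.927, 0.376], [0.003, 0.376, -0.927], [-1.0, -0.001, -0.003]]
ft_force: [-0.4, 0.2, 0.4]
finger_gap: 0.003
```

Emit:
{"method": "apply_moves", "body": {
  "motion": [
    [0,0,0,0,0],
    [0,0,0,0,0],
    [0,0,0,0,0],
    [0,0,0,0,0],
    [0,0,0,0,0],
    [0,0,0,0,0],
    [0,0,0,0,0],
    [0,0,0,0,0],
    [0,0,0,0,0],
    [0,0,0,0,0],
    [0,0,0,0,0],
    [0,0,0,0,0]
  ]
}}

```text
clock: 12.88
ee_pos: [0.5962, -0.0138, 0.0289]
ee_rot: [[-0.002, 0.927, 0.376], [0.003, 0.376, -0.927], [-1.0, -0.001, -0.003]]
ft_force: [0.5, 0.1, 0.2]
finger_gap: 0.008
```

```bash
python3 m.py 6 scene; python3 g.py .5963 -.0142 .028 22
```

```text
scene 12.883 [208.  150.9]
scene 12.933 [200.  149.3]
scene 12.983 [192.  152.4]
scene 13.033 [184.2 151.1]
scene 13.083 [176.2 147.4]
scene 13.133 [168.6 147.7]
clock 13.1833 pos [ 0.5962 -0.0138  0.0289] shift [ 0.0009 -0.0001  0.0004] turn 0.001 F [-0.17 -0.13 -1.05] gap 0.010900306913659933 q [-0.3   0.54  0.34  1.88 -0.26  0.76  0.57]
```

Emit:
{"method": "apply_moves", "body": {
  "motion": [
    [0,0,0,0,0],
    [0,0,0,0,0],
    [0,0,0,0,0],
    [0,0,0,0,0],
    [0,0,0,0,0],
    [0,0,0,0,0],
    [0,0,0,0,0],
    [0,0,0,0,0],
    [0,0,0,0,0],
    [0,0,0,0,0],
    [0,0,0,0,0],
    [0,0,0,0,0]
  ]
}}

```text
clock: 14.18
ee_pos: [0.5962, -0.0138, 0.0289]
ee_rot: [[-0.002, 0.927, 0.376], [0.003, 0.376, -0.927], [-1.0, -0.001, -0.003]]
ft_force: [0.8, -0.2, 0.5]
finger_gap: 0.004
```

Emit:
{"method": "apply_moves", "body": {
  "motion": [
    [0,0,0,0,0],
    [0,0,0,0,0],
    [0,0,0,0,0],
    [0,0,0,0,0],
    [0,0,0,0,0],
    [0,0,0,0,0],
    [0,0,0,0,0],
    [0,0,0,0,0],
    [0,0,0,0,0],
    [0,0,0,0,0],
    [0,0,0,0,0],
    [0,0,0,0,0]
  ]
}}

```text
clock: 15.18
ee_pos: [0.5962, -0.0138, 0.0289]
ee_rot: [[-0.002, 0.927, 0.376], [0.003, 0.376, -0.927], [-1.0, -0.001, -0.003]]
ft_force: [-0.4, 0.3, 1.2]
finger_gap: 0.008
```

Emit:
{"method": "apply_moves", "body": {
  "motion": [
    [0,0,0,0,0],
    [0,0,0,0,0],
    [0,0,0,0,0],
    [0,0,0,0,0],
    [0,0,0,0,0],
    [0,0,0,0,0],
    [0,0,0,0,0],
    [0,0,0,0,0],
    [0,0,0,0,0],
    [0,0,0,0,0],
    [0,0,0,0,0],
    [0,0,0,0,0]
  ]
}}

```text
clock: 16.18
ee_pos: [0.5962, -0.0138, 0.0289]
ee_rot: [[-0.002, 0.927, 0.376], [0.003, 0.376, -0.927], [-1.0, -0.001, -0.003]]
ft_force: [0.7, -0.8, 0.9]
finger_gap: 0.003
```

```bash
python3 m.py 6 scene
python3 - <<'E'
from h import *
from scipy.optimize import least_squares
# image bracket angle from scene last picture and pointer mark, several looks
a=[]
for i in range(3):
  for c in("scene",):
    cams.snapshot(c)
    for d in finder.mark_of(c,"pointer"):
        P=ray(c,d["xy"][0]*560,d["xy"][1]*420,.052)[:2]-[.571,.0553]
        if .05<np.hypot(*P)<.13: print(c,d["confidence"],np.degrees(np.arctan2(P[1],P[0])).round(1),np.hypot(*P).round(3))
print(arm.get_obs()["clock"])
E
```

```text
scene 16.183 [128.4 152.1]
scene 16.233 [123.1 149.7]
scene 16.283 [117.7 154.4]
scene 16.333 [112.5 151.9]
scene 16.383 [107.2 158. ]
scene 16.433 [102.1 155.9]
scene 0.56 160.2 0.088
scene 0.93 159.4 0.082
scene 0.97 157.0 0.087
16.7833
```

```bash
cat > f.py <<'E'
import numpy as np,sys
from scipy.optimize import least_squares
D=[(7.05,107.8),(7.15,77.1),(7.25,46.4),(7.35,15.8),(8.283,108.4),(8.433,68.1),(8.583,28.1),(8.733,-11.6),(8.833,-37.8),(12.883,208),(12.983,192),(13.083,176.2),(13.133,168.6),(16.183,128.4),(16.283,117.7),(16.383,107.2),(16.433,102.1)]
if len(sys.argv)>1: D+=eval(sys.argv[1])
D=np.array(D);t0=7.05
def th(q,t):
    w,k,c,a=q;s=t-t0;return a-np.degrees((w+c/k)*(1-np.exp(-k*s))/k-c/k*s)
def om(q,t): return (q[0]+q[2]/q[1])*np.exp(-q[1]*(t-t0))-q[2]/q[1]
res=lambda q:(th(q,D[:,0])-D[:,1]+180)%360-180
best=min((least_squares(res,[5.4,k,c,107.8]) for k in(.09,.1,.11,.12,.13,.14,.15) for c in(.03,.05,.07)),key=lambda f:f.cost+(100 if not(.07<f.x[1]<.17 and .02<f.x[2]<.1) else 0))
q=best.x;print(q,"rms",np.sqrt(2*best.cost/len(D)),res(q)[-6:].round(1))
T=np.arange(D[-1,0],45,.002);A=th(q,T);W=om(q,T);ok=W>0
n=np.floor((A-159.7)/360)
for i in np.nonzero(np.diff(n)&ok[1:] if False else (np.diff(n)!=0)&ok[1:])[0]: print("pass",T[i].round(2),"w",W[i].round(3))
print("stop",T[ok][-1].round(2),"angle",(A[ok][-1]%360).round(1))
E
python3 f.py
```

```text
[5.43963198e+00 9.65483851e-02 6.15997481e-02 1.07971203e+02] rms 0.22102572067605522 [-0.  -0.3  0.1  0.1  0.  -0.1]
pass 20.13 w 1.082
stop 30.39 angle 253.3
```

Emit:
{"method": "apply_moves", "body": {
  "motion": [
    [0.001,0,0,0,0],
    [0.002,0,0,0,0],
    [0.003,0,0,0,0],
    [0.0044,0,0,0,0],
    [0.0044,0,0,0,0],
    [0.0044,0,0,0,0],
    [0.0044,0,0,0,0],
    [0.0044,0,0,0,0],
    [0.0044,0,0,0,0],
    [0.0044,0,0,0,0],
    [0.0044,0,0,0,0],
    [0.0044,0,0,0,0]
  ]
}}

```text
clock: 17.78
ee_pos: [0.5962, -0.0138, 0.0245]
ee_rot: [[-0.002, 0.927, 0.376], [0.003, 0.376, -0.927], [-1.0, -0.001, -0.003]]
ft_force: [-0.0, 0.0, 0.3]
finger_gap: 0.005
```

Emit:
{"method": "apply_moves", "body": {
  "motion": [
    [0,0,0,0,0],
    [0,0,0,0,0],
    [0,0,0,0,0],
    [0,0,0,0,0],
    [0,0,0,0,0],
    [0,0,0,0,0],
    [0,0,0,0,0],
    [0,0,0,0,0],
    [0,0,0,0,0],
    [0,0,0,0,0]
  ]
}}

```text
clock: 18.62
ee_pos: [0.5962, -0.0138, 0.0245]
ee_rot: [[-0.002, 0.927, 0.376], [0.003, 0.376, -0.927], [-1.0, -0.001, -0.003]]
ft_force: [-0.1, 0.3, -0.3]
finger_gap: 0.005
```

```bash
python3 m.py 6 scene; python3 g.py .5963 -.0142 .0200 22
```

```text
scene 18.617 [261.1 153.6]
scene 18.667 [257.4 165.6]
scene 18.717 [253.5 155.4]
scene 18.767 [249.3 152.9]
scene 18.817 [282.1 151.7]
scene 18.867 [283.6 151.7]
clock 18.9167 pos [ 0.5962 -0.0138  0.0245] shift [ 0.0045 -0.0001  0.0004] turn 0.001 F [-0.2  -0.37 -0.57] gap 0.0006664673886266254 q [-0.3   0.55  0.34  1.89 -0.26  0.75  0.57]
```

```bash
cat >> f.py <<'E'
for t in (18.617,18.717,18.767,18.867,18.917,19.25,19.333,19.417): print(t,(th(q,t)%360).round(1),om(q,t).round(3))
E
python3 f.py
```

```text
[5.43963198e+00 9.65483851e-02 6.15997481e-02 1.07971203e+02] rms 0.22102572067605522 [-0.  -0.3  0.1  0.1  0.  -0.1]
pass 20.13 w 1.082
stop 30.39 angle 253.3
18.617 264.7 1.351
18.717 257.0 1.332
18.767 253.2 1.323
18.867 245.7 1.304
18.917 241.9 1.295
19.25 217.8 1.233
19.333 212.0 1.219
19.417 206.2 1.204
```

Emit:
{"method": "apply_moves", "body": {
  "motion": [
    [0,0,0,0,0],
    [0,0,0,0,0],
    [0,0,0,0,0],
    [0,0,0,0,0]
  ]
}}

```text
clock: 19.25
ee_pos: [0.5962, -0.0138, 0.0245]
ee_rot: [[-0.002, 0.927, 0.376], [0.003, 0.376, -0.927], [-1.0, -0.001, -0.003]]
ft_force: [-0.6, -0.4, -0.3]
finger_gap: 0.002
```

```bash
python3 m.py 4 scene; python3 g.py .5963 -.0142 .0200 22
```

```text
scene 19.25 [282.1 152. ]
scene 19.3 [281.7 152.3]
scene 19.35 [282.1 151.9]
scene 19.4 [282.1 151.9]
clock 19.45 pos [ 0.5962 -0.0138  0.0245] shift [ 0.0045 -0.0001  0.0004] turn 0.002 F [-0.34 -0.36  0.21] gap 0.005528753029873546 q [-0.3   0.55  0.34  1.89 -0.26  0.75  0.57]
```

```bash
python3 - <<'E'
s=open("h.py").read()
s=s.replace("d=np.median(s)-s; i=","d=np.median(s)-s; d[474:680]=0; i=");open("h.py","w").write(s)
from h import *
print(line("scene",cv2.imread("pics/last.png"),[.571,.0553]))
E
python3 f.py | head -3; python3 - <<'E'
E
sed -i 's/(18.617,.*19.417)/(19.4,)/' f.py; python3 f.py|tail -1
```

```text
(np.float64(202.56453408044212), np.float64(151.14285714285717))
[5.43963198e+00 9.65483851e-02 6.15997481e-02 1.07971203e+02] rms 0.22102572067605522 [-0.  -0.3  0.1  0.1  0.  -0.1]
pass 20.13 w 1.082
stop 30.39 angle 253.3
19.4 207.4 1.207
```

Emit:
{"method": "apply_moves", "body": {
  "motion": [
    [0,0,0,0,0],
    [0,0,0,0,0],
    [0,0,0,0,0],
    [0,0,0,0,0],
    [0,0,0,0,0],
    [0.0045,0,0,0,0],
    [0.0045,0,0,0,0],
    [0.0045,0,0,0,0]
  ]
}}

```text
clock: 20.12
ee_pos: [0.5976, -0.0137, 0.0209]
ee_rot: [[0.001, 0.927, 0.376], [0.003, 0.376, -0.927], [-1.0, 0.002, -0.002]]
ft_force: [-0.6, 0.3, 5.2]
finger_gap: 0.005
```

```bash
python3 m.py 4 scene; python3 g.py .5963 -.0142 .0200 22
```

```text
scene 20.117 [166.4 147.6]
scene 20.167 [166.4 147.4]
scene 20.217 [166.4 147.4]
scene 20.267 [166.4 147.6]
clock 20.3167 pos [ 0.5976 -0.0136  0.0209] shift [ 0.0009 -0.0014  0.    ] turn 0.002 F [0.07 0.67 5.57] gap 0.0034241889303925285 q [-0.3   0.56  0.34  1.89 -0.27  0.74  0.58]
```

Run:
```python
from h import *
im=cv2.imread("pics/last.png");C=np.array([.571,.0553]);s=10
u,v=map(int,proj("scene",[.49,.085,.052]));a=cv2.resize(im[v-28:v+28,u-40:u+40],None,fx=s,fy=s,interpolation=cv2.INTER_CUBIC)
for ang,col in((166.4,(0,0,255)),(159.7,(0,200,0))):
    t=np.radians(ang);e=np.array([np.cos(t),np.sin(t)]);n=np.array([-e[1],e[0]])
    P=[[*(C+e*r+n*w),.056] for r,w in((.093,-.01),(.113,-.01),(.113,.01),(.093,.01))]+[[*(C+e*.059),.052],[*(C+e*.088),.052]]
    q=np.array([(np.array(proj("scene",p))-[u-40,v-28])*s+s/2 for p in P]).astype(int)
    cv2.polylines(a,[q[:4]],True,col,1);cv2.line(a,q[4].tolist(),q[5].tolist(),col,1)
cv2.imwrite("pics/v9.png",a)
```

```text
(no output)
```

View pics/v9.png

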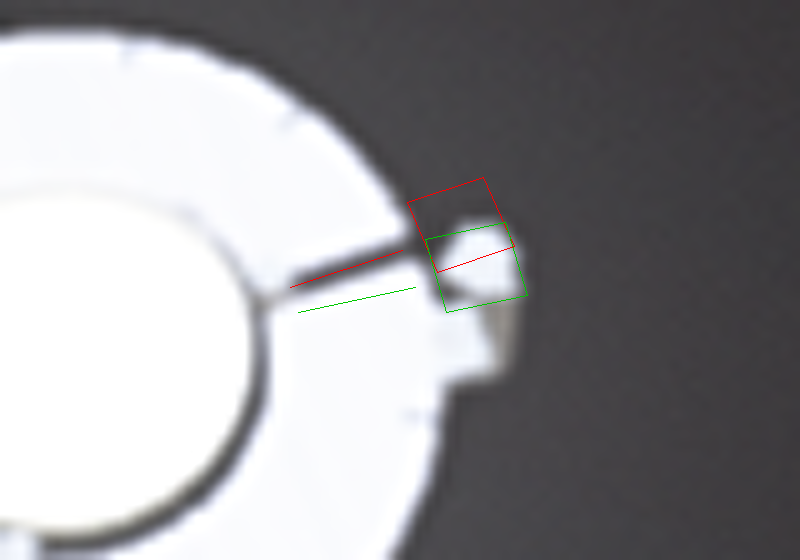

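Emit:
{"method": "apply_moves", "body": {
  "motion": [
    [0.001,-0.001,0,0,0],
    [0.001,-0.002,0,0,0],
    [0.001,-0.003,0,0,0],
    [0.001,-0.004,0,0,0],
    [0.001,-0.005,0,0,0],
    [0.001,-0.006,0,0,0],
    [0.001,-0.007,0,0,0],
    [0.001,-0.008,0,0,0],
    [0.001,-0.008,0,0,0]
  ]
}}

```text
clock: 21.07
ee_pos: [0.5914, -0.016, 0.0209]
ee_rot: [[0.003, 0.927, 0.376], [0.004, 0.376, -0.927], [-1.0, 0.005, -0.002]]
ft_force: [-0.1, 0.6, 6.0]
finger_gap: 0.003
```

```bash
python3 m.py 2 scene; python3 g.py .5963 -.0142 .0200 22
python3 - <<'E'
from h import *
im=cv2.imread("pics/last.png");C=np.array([.571,.0553])
for c,f in(("scene","last"),("scene","scene3")):
    im=cv2.imread(f"pics/{f}.png");U=unwrap(c,im,C,np.arange(.099,.110,.002),z=.056).mean(0)[290:360]
    print(f,[int(x) for x in U[::3]])
for i in range(3):
    cams.snapshot("scene")
    for n in("pointer","index_line"):
      for d in finder.mark_of("scene",n):
        P=ray("scene",d["xy"][0]*560,d["xy"][1]*420,.052)[:2]-C
        if .05<np.hypot(*P)<.13: print(n,d["confidence"],np.degrees(np.arctan2(P[1],P[0])).round(1),np.hypot(*P).round(3))
E
```

```text
scene 21.067 [161.4 147.6]
scene 21.117 [161.5 147.7]
clock 21.1667 pos [ 0.5915 -0.0159  0.0209] shift [0.0009 0.0051 0.0002] turn 0.002 F [0.06 1.33 6.79] gap 0.00010224783041588556 q [-0.29  0.55  0.34  1.9  -0.27  0.73  0.58]
last [155, 171, 172, 167, 164, 161, 163, 188, 225, 238, 243, 243, 229, 186, 114, 75, 70, 71, 71, 71, 71, 71, 72, 72]
scene3 [155, 171, 172, 168, 165, 162, 163, 188, 225, 239, 243, 243, 230, 184, 108, 72, 71, 73, 73, 72, 72, 72, 73, 72]
pointer 0.92 158.9 0.083
index_line 0.63 -84.9 0.06
index_line 0.61 159.2 0.083
pointer 0.56 157.2 0.082
index_line 0.61 160.5 0.086
pointer 0.84 162.9 0.088
index_line 0.75 159.7 0.091
```

Emit:
{"method": "apply_moves", "body": {
  "motion": [
    [0.001,-0.001,0,0,0],
    [0.001,-0.001,0,0,0],
    [0.001,-0.001,0,0,0],
    [0.001,-0.001,0,0,0],
    [0.001,-0.001,0,0,0],
    [0.001,-0.001,0,0,0],
    [-0.015,-0.001,0,0,0],
    [-0.04,-0.001,0,0,0],
    [-0.08,-0.001,0,0,0],
    [-0.11,-0.001,0.03,0,0],
    [-0.12,-0.001,0.06,0,0],
    [-0.12,-0.001,0.08,0,0]
  ]
}}

```text
clock: 22.62
ee_pos: [0.6235, -0.0941, 0.1449]
ee_rot: [[0.012, 0.927, 0.375], [0.002, 0.375, -0.927], [-1.0, 0.012, 0.003]]
ft_force: [-0.3, -0.7, -0.3]
finger_gap: 0.002
```

```bash
python3 m.py 3 scene top; python3 g.py .5963 -.0142 .0200 22
python3 - <<'E'
from h import *
C=np.array([.571,.0553]);o=[]
im=cv2.imread("pics/last.png")
B=unwrap("top",im,C,np.arange(.098,.112,.002),z=.056).mean(0)[290:360];print([int(x) for x in B[::3]])
o.append(im);im,_=cams.snapshot("scene");cv2.imwrite("pics/scene9.png",im);o.append(im)
out=[]
for c,i in zip(("top","scene"),o):
    u,v=map(int,proj(c,[.53,.07,.052]));out.append(cv2.resize(i[v-40:v+40,u-40:u+40],(400,400),interpolation=cv2.INTER_CUBIC))
cv2.imwrite("pics/v10.png",np.hstack(out))
E
```

```text
scene 22.617 [152.4 148.4]
top 22.667 [151.4  91.1]
scene 22.717 [150.7 149.6]
top 22.767 [149.7  92.6]
scene 22.817 [149.  146.6]
top 22.867 [148.   90.1]
clock 22.9167 pos [ 0.6196 -0.0891  0.1397] shift [ 0.1201  0.0064 -0.0777] turn 0.004 F [0.13 0.5  0.38] gap 0.0028465922841595676 q [-0.22  0.45  0.4   1.73 -0.21  1.    0.65]
[41, 41, 41, 40, 39, 44, 74, 118, 151, 167, 172, 173, 172, 168, 151, 117, 77, 49, 40, 40, 40, 41, 40, 40]
```

View pics/v10.png

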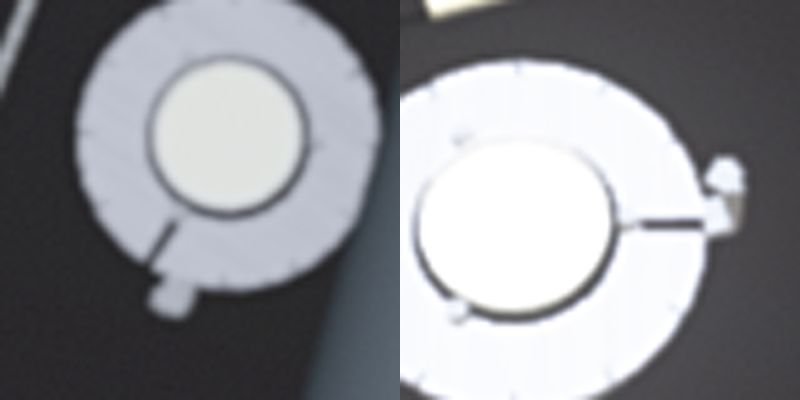

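Emit:
{"method": "apply_moves", "body": {
  "motion": [
    [0,0.02,-0.036,0.12,0],
    [0,0.04,-0.072,0.24,0],
    [0,0.06,-0.108,0.36,0],
    [0.01,0.08,-0.14,0.48,0],
    [0.04,0.0875,-0.158,0.49,0],
    [0.07,0.0875,-0.158,0.49,0],
    [0.095,0.0875,-0.158,0.49,0],
    [0.11,0.0875,-0.158,0.49,0],
    [0.114,0.0875,-0.158,0.49,0],
    [0.114,0.0875,-0.158,0.49,0]
  ]
}}

```text
clock: 23.8
ee_pos: [0.6396, 0.0919, 0.0252]
ee_rot: [[-0.002, 0.995, -0.1], [0.005, -0.1, -0.995], [-1.0, -0.002, -0.004]]
ft_force: [-0.2, -0.2, 0.3]
finger_gap: 0.004
```

```bash
python3 g.py .6426 .0910 .026 -6
```

```text
clock 23.8 pos [0.6396 0.0919 0.0252] shift [-0.0008  0.0031  0.0006] turn 0.004 F [-0.18 -0.18  0.28] gap 0.0039863294868847455 q [-0.51  0.63  0.43  1.77 -0.35  0.82 -0.01]
```

Emit:
{"method": "apply_moves", "body": {
  "motion": [
    [-0.001,0.003,0.006,0,0],
    [-0.001,0.003,0.016,0,0],
    [-0.001,0.003,0.032,0,0],
    [-0.001,0.003,0.054,0,0],
    [-0.001,0.003,0.08,0,0],
    [-0.001,0.003,0.106,0,0],
    [-0.01,0.006,0.13,0,0],
    [-0.04,0.01,0.14,0,0],
    [-0.08,0.01,0.15,0,0],
    [-0.1,0.01,0.15,0,0]
  ]
}}

```text
clock: 24.63
ee_pos: [0.6359, -0.0659, 0.1298]
ee_rot: [[0.005, 0.994, -0.108], [0.002, -0.108, -0.994], [-1.0, 0.005, -0.002]]
ft_force: [0.9, -0.6, -0.2]
finger_gap: 0.004
```

```bash
python3 m.py 4 scene; python3 g.py .5963 -.0142 .0289 22
```

```text
scene 24.633 [125.4 151.1]
scene 24.683 [124.9 152.3]
scene 24.733 [124.5 151.1]
scene 24.783 [124.  154.1]
clock 24.8333 pos [ 0.6345 -0.0605  0.1256] shift [ 0.097  -0.0427 -0.0416] turn -0.486 F [0.32 0.05 0.68] gap 0.0052771133775905395 q [-0.32  0.5   0.49  1.72 -0.28  0.99  0.17]
```

Emit:
{"method": "apply_moves", "body": {
  "motion": [
    [0,0,-0.035,-0.124,0],
    [0,0,-0.07,-0.248,0],
    [0,-0.003,-0.105,-0.372,0],
    [0,-0.005,-0.13,-0.496,0],
    [0,-0.005,-0.135,-0.62,0],
    [0.02,-0.005,-0.135,-0.744,0],
    [0.045,-0.005,-0.135,-0.868,0],
    [0.07,-0.005,-0.135,-0.992,0],
    [0.088,-0.005,-0.135,-1.116,0],
    [0.097,-0.005,-0.135,-1.24,0],
    [0.099,-0.005,-0.135,-1.289,0]
  ]
}}

```text
clock: 25.75
ee_pos: [0.6397, 0.0741, 0.0229]
ee_rot: [[-0.008, 0.37, 0.929], [0.004, 0.929, -0.37], [-1.0, 0.001, -0.009]]
ft_force: [-0.2, 0.1, 0.7]
finger_gap: 0.003
```

```bash
python3 g.py .6444 .0741 .026 68; python3 m.py 1 scene
```

```text
clock 25.75 pos [0.6397 0.0741 0.0229] shift [-0.0031  0.0018  0.0043] turn 0.005 F [-0.21  0.12  0.66] gap 0.0030290214427553573 q [-0.26  0.6   0.12  1.75 -0.1   0.8   1.1 ]
scene 25.75 [343.5 176.9]
```

Emit:
{"method": "apply_moves", "body": {
  "motion": [
    [-0.0025,0,0.0045,0,0],
    [-0.0025,-0.006,0.0045,0,0],
    [-0.0025,-0.016,0.0045,0,0],
    [-0.0025,-0.032,0.0045,0,0],
    [-0.0025,-0.054,0.0045,0,0],
    [-0.0025,-0.08,0.0045,0,0],
    [-0.0025,-0.106,0.0045,0,0],
    [-0.012,-0.12,0.01,0,0],
    [-0.04,-0.12,0.02,0,0],
    [-0.08,-0.12,0.04,0,0],
    [-0.1,-0.12,0.06,0,0]
  ]
}}

```text
clock: 26.72
ee_pos: [0.6532, -0.0617, 0.1276]
ee_rot: [[-0.003, 0.372, 0.928], [0.004, 0.928, -0.372], [-1.0, 0.003, -0.004]]
ft_force: [1.0, -0.1, 0.5]
finger_gap: 0.009
```

```bash
sed -i 's/ d\[474:680\]=0;//' h.py; python3 m.py 4 scene top; python3 g.py .5963 -.0142 .0289 22
```

```text
scene 26.717 [268.7 148.6]
top 26.767 [255.  113.4]
scene 26.817 [237.7 146.7]
top 26.867 [264.   94.3]
scene 26.917 [207.  150.7]
top 26.967 [265.  103.8]
scene 27.017 [177.  149.1]
top 27.067 [268.4 107.6]
clock 27.1167 pos [ 0.6504 -0.0597  0.1215] shift [ 0.0934  0.0221 -0.0661] turn 0.807 F [ 0.42 -0.37 -0.49] gap 0.002715905952982148 q [-0.07  0.5   0.15  1.66 -0.09  1.    1.29]
```

Emit:
{"method": "apply_moves", "body": {
  "motion": [
    [0,0.006,-0.018,0.12,0],
    [0,0.012,-0.036,0.24,0],
    [0,0.022,-0.066,0.36,0],
    [0,0.022,-0.066,0.48,0],
    [0.01,0.022,-0.066,0.6,0],
    [0.03,0.022,-0.066,0.72,0],
    [0.05,0.022,-0.066,0.807,0],
    [0.07,0.022,-0.066,0.807,0],
    [0.08,0.022,-0.066,0.807,0],
    [0.08,0.022,-0.066,0.807,0],
    [0.08,0.022,-0.066,0.807,0],
    [0.08,0.022,-0.066,0.807,0]
  ]
}}

```text
clock: 28.12
ee_pos: [0.5971, -0.0145, 0.0431]
ee_rot: [[-0.009, 0.927, 0.375], [0.005, 0.375, -0.927], [-1.0, -0.006, -0.007]]
ft_force: [0.4, -0.4, 0.9]
finger_gap: 0.008
```

```bash
python3 g.py .5965 -.0138 .0270 22; python3 m.py 4 scene
cat > f.py <<'E'
import numpy as np,sys
from scipy.optimize import least_squares
D1=np.array([(7.05,107.8),(7.15,77.1),(7.25,46.4),(7.35,15.8),(8.283,108.4),(8.433,68.1),(8.583,28.1),(8.733,-11.6),(8.833,-37.8),(12.883,208),(12.983,192),(13.083,176.2),(13.133,168.6),(16.183,128.4),(16.283,117.7),(16.383,107.2),(16.433,102.1),(18.717,253.5),(19.4,202.6)])
D2=np.array(eval(sys.argv[1]))
def th(w,a,k,c,s): return a-np.degrees((w+c/k)*(1-np.exp(-k*s))/k-c/k*s)
wr=lambda x:(x+180)%360-180
def res(q):
    k,c=q[4:];return np.r_[wr(th(q[0],q[1],k,c,D1[:,0]-7.05)-D1[:,1]),wr(th(q[2],q[3],k,c,D2[:,0]-26.717)-D2[:,1])]
F=[least_squares(res,[5.44,107.8,5.4,268.7,k,c]) for k in np.arange(.085,.15,.005) for c in(.03,.05,.07)]
F=sorted([f for f in F if .08<f.x[4]<.16 and .03<f.x[5]<.09],key=lambda f:f.cost)
for f in F[:1]:
    q=f.x;print(q.round(4),"rms",np.sqrt(2*f.cost/len(f.fun)).round(2),"res",f.fun[17:].round(1))
    k,c=q[4:];T=np.arange(26.717,60,.002);s=T-26.717;A=th(q[2],q[3],k,c,s);W=(q[2]+c/k)*np.exp(-k*s)-c/k;ok=W>0
    n=np.floor((A-160.3)/360)
    print("passes",[(T[i].round(2),W[i].round(2)) for i in np.nonzero((np.diff(n)!=0)&ok[1:])[0] if W[i]<3],"stop",T[ok][-1],A[ok][-1]%360)
    for t in sys.argv[2:]: i=np.argmin(abs(T-float(t)));print(t,(A[i]%360).round(1),W[i].round(3))
E
```

```text
clock 28.1167 pos [ 0.5971 -0.0145  0.0431] shift [ 0.0161 -0.0002 -0.0008] turn 0.0 F [ 0.45 -0.44  0.95] gap 0.00830166829726257 q [-0.26  0.52  0.3   1.87 -0.21  0.79  0.53]
scene 28.117 [222.8 148.7]
scene 28.167 [209.5 150.6]
scene 28.217 [196.3 153.9]
scene 28.267 [183.2 148.3]
```

```bash
python3 f.py "[(26.717,268.7),(26.817,237.7),(26.917,207),(27.017,177),(28.117,222.8),(28.167,209.5),(28.217,196.3),(28.267,183.2)]"; python3 g.py .5965 -.0138 .0270 22
```

```text
[5.453500e+00 1.082800e+02 5.460500e+00 2.689111e+02 1.010000e-01
 4.640000e-02] rms 0.37 res [ 0.3  0.4  0.2  0.1  0.  -0.4  0.2  0.1 -0.  -0.1]
passes [(np.float64(33.94), np.float64(2.4)), (np.float64(37.1), np.float64(1.61)), (np.float64(42.7), np.float64(0.72))] stop 52.01899999998598 358.02713649627685
clock 28.3167 pos [ 0.5972 -0.0145  0.0433] shift [ 0.0163 -0.0003 -0.0008] turn 0.0 F [-1.03 -0.66  0.49] gap 0.007883818074856847 q [-0.26  0.52  0.3   1.87 -0.21  0.79  0.53]
```

Emit:
{"method": "apply_moves", "body": {
  "motion": [
    [0.006,0,-0.0008,0,0],
    [0.012,0,-0.0008,0,0],
    [0.0165,0,-0.0008,0,0],
    [0.0165,0,-0.0008,0,0],
    [0.0165,0,-0.0008,0,0],
    [0.0165,0,-0.0008,0,0],
    [0.0165,0,-0.0008,0,0],
    [0.0165,0,-0.0008,0,0],
    [0.0165,0,-0.0008,0,0],
    [0.0165,0,-0.0008,0,0],
    [0.0165,0,-0.0008,0,0],
    [0.0165,0,-0.0008,0,0]
  ]
}}

```text
clock: 29.32
ee_pos: [0.5968, -0.0137, 0.0269]
ee_rot: [[-0.008, 0.927, 0.375], [0.005, 0.375, -0.927], [-1.0, -0.006, -0.007]]
ft_force: [-0.5, -0.2, -0.4]
finger_gap: 0.007
```

Emit:
{"method": "apply_moves", "body": {
  "motion": [
    [0,0,0,0,0],
    [0,0,0,0,0],
    [0,0,0,0,0],
    [0,0,0,0,0],
    [0,0,0,0,0],
    [0,0,0,0,0],
    [0,0,0,0,0],
    [0,0,0,0,0],
    [0,0,0,0,0],
    [0,0,0,0,0],
    [0,0,0,0,0],
    [0,0,0,0,0]
  ]
}}

```text
clock: 30.32
ee_pos: [0.5968, -0.0137, 0.0269]
ee_rot: [[-0.008, 0.927, 0.375], [0.005, 0.375, -0.927], [-1.0, -0.006, -0.007]]
ft_force: [0.2, -0.2, -0.7]
finger_gap: 0.004
```

Emit:
{"method": "apply_moves", "body": {
  "motion": [
    [0,0,0,0,0],
    [0,0,0,0,0],
    [0,0,0,0,0],
    [0,0,0,0,0],
    [0,0,0,0,0],
    [0,0,0,0,0],
    [0,0,0,0,0],
    [0,0,0,0,0],
    [0,0,0,0,0],
    [0,0,0,0,0],
    [0,0,0,0,0],
    [0,0,0,0,0]
  ]
}}

```text
clock: 31.32
ee_pos: [0.5968, -0.0137, 0.0269]
ee_rot: [[-0.008, 0.927, 0.375], [0.005, 0.375, -0.927], [-1.0, -0.006, -0.007]]
ft_force: [-0.3, 0.6, 1.0]
finger_gap: 0.004
```

Emit:
{"method": "apply_moves", "body": {
  "motion": [
    [0,0,0,0,0],
    [0,0,0,0,0],
    [0,0,0,0,0],
    [0,0,0,0,0],
    [0,0,0,0,0],
    [0,0,0,0,0],
    [0,0,0,0,0],
    [0,0,0,0,0],
    [0,0,0,0,0],
    [0,0,0,0,0],
    [0,0,0,0,0],
    [0,0,0,0,0]
  ]
}}

```text
clock: 32.32
ee_pos: [0.5968, -0.0137, 0.0269]
ee_rot: [[-0.008, 0.927, 0.375], [0.005, 0.375, -0.927], [-1.0, -0.006, -0.007]]
ft_force: [0.2, -0.3, -0.2]
finger_gap: 0.006
```

Emit:
{"method": "apply_moves", "body": {
  "motion": [
    [0,0,0,0,0],
    [0,0,0,0,0],
    [0,0,0,0,0],
    [0,0,0,0,0],
    [0,0,0,0,0],
    [0,0,0,0,0],
    [0,0,0,0,0],
    [0,0,0,0,0],
    [0,0,0,0,0],
    [0,0,0,0,0],
    [0,0,0,0,0],
    [0,0,0,0,0]
  ]
}}

```text
clock: 33.32
ee_pos: [0.5968, -0.0137, 0.0269]
ee_rot: [[-0.008, 0.927, 0.375], [0.005, 0.375, -0.927], [-1.0, -0.006, -0.007]]
ft_force: [-0.4, -0.1, -0.2]
finger_gap: 0.004
```

Emit:
{"method": "apply_moves", "body": {
  "motion": [
    [0,0,0,0,0],
    [0,0,0,0,0],
    [0,0,0,0,0],
    [0,0,0,0,0],
    [0,0,0,0,0],
    [0,0,0,0,0],
    [0,0,0,0,0],
    [0,0,0,0,0],
    [0,0,0,0,0],
    [0,0,0,0,0],
    [0,0,0,0,0],
    [0,0,0,0,0]
  ]
}}

```text
clock: 34.32
ee_pos: [0.5968, -0.0137, 0.0269]
ee_rot: [[-0.008, 0.927, 0.375], [0.005, 0.375, -0.927], [-1.0, -0.006, -0.007]]
ft_force: [-0.5, -0.8, 0.7]
finger_gap: 0.007
```

Emit:
{"method": "apply_moves", "body": {
  "motion": [
    [0,0,0,0,0],
    [0,0,0,0,0],
    [0,0,0,0,0],
    [0,0,0,0,0],
    [0,0,0,0,0],
    [0,0,0,0,0],
    [0,0,0,0,0],
    [0,0,0,0,0],
    [0,0,0,0,0],
    [0,0,0,0,0],
    [0,0,0,0,0],
    [0,0,0,0,0]
  ]
}}

```text
clock: 35.32
ee_pos: [0.5968, -0.0137, 0.0269]
ee_rot: [[-0.008, 0.927, 0.375], [0.005, 0.375, -0.927], [-1.0, -0.006, -0.007]]
ft_force: [0.2, 1.2, -0.7]
finger_gap: 0.008
```

```bash
python3 m.py 5 scene;  python3 g.py .5963 -.0138 .0245 22
```

```text
scene 35.317 [343.2 150.6]
scene 35.367 [337.3 153.4]
scene 35.417 [331.5 150.4]
scene 35.467 [325.6 154.4]
scene 35.517 [319.7 150.3]
clock 35.5667 pos [ 0.5968 -0.0136  0.0269] shift [ 0.0024 -0.0005 -0.    ] turn 0.0 F [-0.38  0.67  0.36] gap 0.002493281094960723 q [-0.26  0.54  0.29  1.88 -0.22  0.76  0.54]
```

```bash
python3 f.py "[(26.717,268.7),(26.817,237.7),(26.917,207),(27.017,177),(28.117,222.8),(28.167,209.5),(28.217,196.3),(28.267,183.2),(35.317,343.2),(35.367,337.3),(35.417,331.5),(35.467,325.6)]" 40.5 41.5
```

```text
[5.447600e+00 1.080840e+02 5.464800e+00 2.691356e+02 1.002000e-01
 4.870000e-02] rms 0.38 res [ 0.3  0.5  0.4  0.3  0.2 -0.3 -0.1 -0.1 -0.3 -0.4 -0.1  0.   0.1  0.2]
passes [(np.float64(33.92), np.float64(2.41)), (np.float64(37.07), np.float64(1.62)), (np.float64(42.62), np.float64(0.72))] stop 51.726999999986134 359.7120203557092
40.5 264.9 1.01
41.5 211.2 0.867
```

Emit:
{"method": "apply_moves", "body": {
  "motion": [
    [0,0,0,0,0],
    [0,0,0,0,0],
    [0,0,0,0,0],
    [0,0,0,0,0],
    [0,0,0,0,0],
    [0,0,0,0,0],
    [0,0,0,0,0],
    [0,0,0,0,0],
    [0,0,0,0,0],
    [0,0,0,0,0],
    [0,0,0,0,0],
    [0,0,0,0,0]
  ]
}}

```text
clock: 36.57
ee_pos: [0.5968, -0.0136, 0.0269]
ee_rot: [[-0.008, 0.927, 0.375], [0.005, 0.375, -0.927], [-1.0, -0.006, -0.007]]
ft_force: [0.1, 0.2, -0.7]
finger_gap: 0.003
```

Emit:
{"method": "apply_moves", "body": {
  "motion": [
    [0,0,0,0,0],
    [0,0,0,0,0],
    [0,0,0,0,0],
    [0,0,0,0,0],
    [0,0,0,0,0],
    [0,0,0,0,0],
    [0,0,0,0,0],
    [0,0,0,0,0],
    [0,0,0,0,0],
    [0,0,0,0,0],
    [0,0,0,0,0],
    [0,0,0,0,0]
  ]
}}

```text
clock: 37.57
ee_pos: [0.5968, -0.0137, 0.0269]
ee_rot: [[-0.008, 0.927, 0.375], [0.005, 0.375, -0.927], [-1.0, -0.006, -0.007]]
ft_force: [0.5, -0.0, -0.2]
finger_gap: 0.007
```

Emit:
{"method": "apply_moves", "body": {
  "motion": [
    [0,0,0,0,0],
    [0,0,0,0,0],
    [0,0,0,0,0],
    [0,0,0,0,0],
    [0,0,0,0,0],
    [0,0,0,0,0],
    [0,0,0,0,0],
    [0,0,0,0,0],
    [0,0,0,0,0],
    [0,0,0,0,0],
    [0,0,0,0,0],
    [0,0,0,0,0]
  ]
}}

```text
clock: 38.57
ee_pos: [0.5968, -0.0137, 0.0269]
ee_rot: [[-0.008, 0.927, 0.375], [0.005, 0.375, -0.927], [-1.0, -0.006, -0.007]]
ft_force: [0.2, 0.0, -0.2]
finger_gap: 0.008
```

Emit:
{"method": "apply_moves", "body": {
  "motion": [
    [0,0,0,0,0],
    [0,0,0,0,0],
    [0,0,0,0,0],
    [0,0,0,0,0],
    [0,0,0,0,0],
    [0,0,0,0,0],
    [0,0,0,0,0],
    [0,0,0,0,0],
    [0,0,0,0,0],
    [0,0,0,0,0],
    [0,0,0,0,0],
    [0,0,0,0,0]
  ]
}}

```text
clock: 39.57
ee_pos: [0.5968, -0.0137, 0.0269]
ee_rot: [[-0.008, 0.927, 0.375], [0.005, 0.375, -0.927], [-1.0, -0.006, -0.007]]
ft_force: [-0.4, 0.3, 1.0]
finger_gap: 0.008
```

Emit:
{"method": "apply_moves", "body": {
  "motion": [
    [0.001,0,0,0,0],
    [0.002,0,0,0,0],
    [0.0025,0,0,0,0],
    [0.0025,0,0,0,0],
    [0.0025,0,0,0,0],
    [0.0025,0,0,0,0],
    [0.0025,0,0,0,0],
    [0.0025,0,0,0,0],
    [0.0025,0,0,0,0],
    [0.0025,0,0,0,0],
    [0.0025,0,0,0,0],
    [0.0025,0,0,0,0]
  ]
}}

```text
clock: 40.57
ee_pos: [0.5968, -0.0137, 0.0244]
ee_rot: [[-0.008, 0.927, 0.375], [0.005, 0.375, -0.927], [-1.0, -0.006, -0.007]]
ft_force: [0.7, 0.6, 0.2]
finger_gap: 0.007
```

Emit:
{"method": "apply_moves", "body": {
  "motion": [
    [0,0,0,0,0],
    [0,0,0,0,0],
    [0,0,0,0,0],
    [0,0,0,0,0],
    [0,0,0,0,0],
    [0,0,0,0,0],
    [0,0,0,0,0],
    [0,0,0,0,0],
    [0,0,0,0,0],
    [0,0,0,0,0],
    [0,0,0,0,0],
    [0,0,0,0,0]
  ]
}}

```text
clock: 41.57
ee_pos: [0.5968, -0.0136, 0.0244]
ee_rot: [[-0.008, 0.927, 0.375], [0.005, 0.375, -0.927], [-1.0, -0.006, -0.007]]
ft_force: [-0.3, -0.1, -0.7]
finger_gap: 0.004
```

```bash
sed -i 's/d=np.median(s)-s; i=/d=np.median(s)-s; d[474:680]=0; i=/' h.py; python3 m.py 3 scene;  python3 g.py .5963 -.0138 .0245 22
```

```text
scene 41.567 [206.9 151.9]
scene 41.617 [204.5 149.6]
scene 41.667 [202.1 150.3]
clock 41.7167 pos [ 0.5967 -0.0136  0.0244] shift [-0.0001 -0.0005 -0.    ] turn 0.0 F [-0.47  0.21  0.17] gap 0.0057306621534345785 q [-0.26  0.55  0.29  1.88 -0.22  0.76  0.54]
```

Emit:
{"method": "apply_moves", "body": {
  "motion": [
    [0,0,0,0,0],
    [0,0,0,0,0],
    [0,0,0,0,0],
    [0,0,0,0,0],
    [0,0,0,0,0],
    [0,0,0,0,0],
    [0,0,0,0,0],
    [0,0,0,0,0],
    [0,0,0,0,0],
    [0,0,0,0,0],
    [0.0044,0,0,0,0],
    [0.0044,0,0,0,0]
  ]
}}

```text
clock: 42.72
ee_pos: [0.5982, -0.0134, 0.0209]
ee_rot: [[-0.005, 0.927, 0.375], [0.005, 0.375, -0.927], [-1.0, -0.003, -0.007]]
ft_force: [-0.0, -0.6, 5.3]
finger_gap: 0.003
```

```bash
python3 m.py 3 scene;  python3 g.py .5963 -.0138 .0200 22
```

```text
scene 42.717 [160.1 149.9]
scene 42.767 [160.1 147. ]
scene 42.817 [160.  146.3]
clock 42.8667 pos [ 0.598  -0.0135  0.0209] shift [ 0.0009 -0.0017 -0.0004] turn 0.0 F [-0.7   0.56  6.28] gap 0.007937146892157809 q [-0.26  0.55  0.29  1.88 -0.23  0.75  0.54]
```

Emit:
{"method": "apply_moves", "body": {
  "motion": [
    [0.0009,-0.0017,-0.0004,0,0],
    [0.0009,-0.0017,-0.0004,0,0],
    [0.0009,-0.0017,-0.0004,0,0],
    [0.0009,-0.0017,-0.0004,0,0],
    [0.0009,-0.0017,-0.0004,0,0],
    [0.0009,-0.0017,-0.0004,0,0],
    [0.0008,-0.0015,-0.0003,0,0],
    [0.0007,-0.0013,-0.0003,0,0],
    [0.0006,-0.0011,-0.0003,0,0],
    [0.0005,-0.0009,-0.0002,0,0],
    [0.0004,-0.0007,-0.0002,0,0]
  ]
}}

```text
clock: 43.78
ee_pos: [0.5979, -0.0136, 0.0209]
ee_rot: [[-0.004, 0.927, 0.375], [0.005, 0.375, -0.927], [-1.0, -0.002, -0.006]]
ft_force: [-0.7, -0.5, 4.6]
finger_gap: 0.006
```

```bash
python3 m.py 2 scene;  python3 g.py .5963 -.0138 .0200 22
```

```text
scene 43.783 [159.9 149. ]
scene 43.833 [159.9 148.7]
clock 43.8833 pos [ 0.5978 -0.0136  0.0209] shift [ 0.0009 -0.0015 -0.0004] turn 0.0 F [-0.01 -0.18  5.61] gap 0.00664211101979302 q [-0.26  0.55  0.29  1.88 -0.23  0.75  0.54]
```

Emit:
{"method": "apply_moves", "body": {
  "motion": [
    [0.0003,-0.0005,-0.0001,0,0],
    [0.0002,-0.0004,-0.0001,0,0],
    [0.0001,-0.0003,0,0,0],
    [0,-0.0002,0,0,0],
    [-0.0001,-0.0001,0,0,0],
    [-0.0002,0,0,0,0],
    [-0.0003,0,0,0,0],
    [-0.0004,0,0,0,0]
  ]
}}

```text
clock: 44.55
ee_pos: [0.5975, -0.0137, 0.021]
ee_rot: [[-0.005, 0.927, 0.375], [0.005, 0.375, -0.927], [-1.0, -0.003, -0.006]]
ft_force: [-0.4, -0.9, 1.9]
finger_gap: 0.002
```

```bash
python3 m.py 2 scene;  python3 g.py .5963 -.0138 .0200 22
```

```text
scene 44.55 [159.6 147.3]
scene 44.6 [159.6 147.3]
clock 44.65 pos [ 0.5975 -0.0137  0.021 ] shift [ 0.001  -0.0012 -0.0004] turn 0.0 F [ 0.08 -0.59  1.17] gap 0.011310523839242461 q [-0.26  0.55  0.29  1.88 -0.23  0.75  0.54]
```

Emit:
{"method": "apply_moves", "body": {
  "motion": [
    [-0.0004,0.0003,0,0,0],
    [-0.0005,0.0003,0,0,0],
    [-0.0006,0.0003,0,0,0],
    [-0.0007,0.0003,0,0,0],
    [-0.0008,0.0003,0,0,0],
    [-0.0009,0.0003,0,0,0],
    [-0.001,0.0003,0,0,0],
    [-0.0012,0.0003,0,0,0],
    [-0.0015,0.0003,0,0,0],
    [-0.002,0.0003,0,0,0]
  ]
}}

```text
clock: 45.48
ee_pos: [0.5978, -0.0136, 0.023]
ee_rot: [[-0.005, 0.927, 0.375], [0.005, 0.375, -0.927], [-1.0, -0.003, -0.007]]
ft_force: [-0.3, 0.1, 0.1]
finger_gap: 0.005
```

```bash
python3 m.py 3 scene;  python3 g.py .5963 -.0138 .0200 22
```

```text
scene 45.483 [159.5 149.6]
scene 45.533 [159.5 149.7]
scene 45.583 [159.5 149.3]
clock 45.6333 pos [ 0.5979 -0.0136  0.0231] shift [ 0.0031 -0.0015 -0.0004] turn 0.0 F [-0.39 -0.37  0.1 ] gap 0.0036223270658569838 q [-0.26  0.55  0.29  1.88 -0.23  0.75  0.54]
```

Released cleanly: the line is static at 159.5°, 2 mm clear. Next I lift away.

Emit:
{"method": "apply_moves", "body": {
  "motion": [
    [-0.003,0,0,0,0],
    [-0.008,0,0,0,0],
    [-0.02,0,0,0,0],
    [-0.04,0,0.01,0,0],
    [-0.07,0,0.03,0,0],
    [-0.1,0,0.06,0,0],
    [-0.12,0,0.08,0,0],
    [-0.12,0,0.1,0,0],
    [-0.12,0,0.1,0,0],
    [-0.12,0,0.1,0,0]
  ]
}}

```text
clock: 46.47
ee_pos: [0.636, -0.1084, 0.1436]
ee_rot: [[-0.004, 0.928, 0.372], [0.005, 0.372, -0.928], [-1.0, -0.002, -0.006]]
ft_force: [-0.6, 0.7, -0.1]
finger_gap: 0.008
```

```bash
sed -i 's/ d\[474:680\]=0;//' h.py; python3 m.py 2 scene top
python3 - <<'E'
from h import *
C=np.array([.571,.0553]);out=[]
for c in("top","scene"):
    im,_=cams.snapshot(c);cv2.imwrite(f"pics/{c}10.png",im)
    B=unwrap(c,im,C,np.arange(.099,.110,.002),z=.056).mean(0)[290:360];print(c,[int(x) for x in B[::3]])
    u,v=map(int,proj(c,[.53,.07,.052]));out.append(cv2.resize(im[v-40:v+40,u-40:u+40],(400,400),interpolation=cv2.INTER_CUBIC))
cv2.imwrite("pics/v11.png",np.hstack(out))
E
```

```text
scene 46.467 [159.5 148.6]
top 46.517 [159.6  88.3]
scene 46.567 [159.5 148.3]
top 46.617 [159.6  88.7]
top [41, 40, 40, 40, 39, 45, 76, 121, 155, 170, 175, 175, 175, 170, 154, 120, 78, 48, 39, 40, 40, 40, 41, 41]
scene [155, 172, 173, 168, 165, 162, 164, 189, 226, 239, 243, 243, 230, 187, 115, 76, 71, 72, 73, 73, 73, 73, 73, 73]
```

View pics/v11.png

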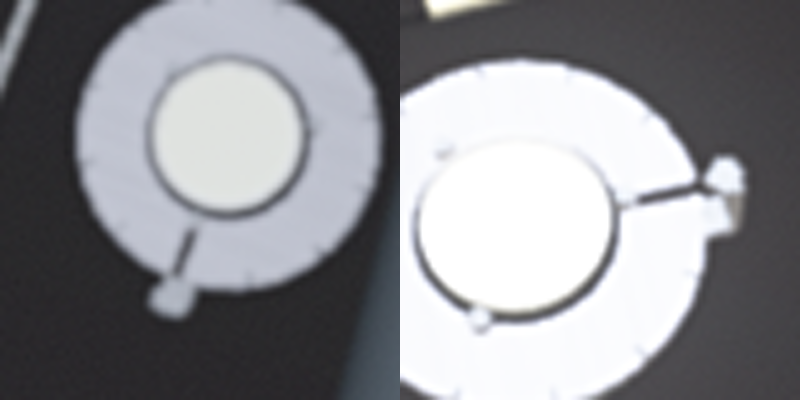

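```bash
python3 -c "
from cell import arm
print(arm.hand_in())"
```

```text
the job is handed in; nothing more can be done
None
```

The disc is at rest with its index line at the pointer, the hand is clear and the job is handed in. It took two spins, because my first release set the disc turning again.

**First spin.** I flicked it clockwise by a pin to about 5.4 rad/s, and it ran free for about 13 s. It braked about 1 cm short of the pointer and I eased it on. When I lifted the hand quickly, the fingertip dragged the disc and it drifted slowly past the pointer.

**Recovery.** I pushed a pin again to restart it. The first push missed, so the second came late, about 2 s after the miss. I estimate the disc was still turning at about 0.07–0.09 rad/s when that push landed. The line was hidden by the gripper at that moment, so no picture confirms it.

**Second spin.** It ran free for about 16 s from about 5.4 rad/s and was braked at about 0.7 rad/s directly at the pointer. I pressed for about a second and then released in small steps.

**Last checks:**
- **Line:** both cameras show it still, at 159.5–159.6°. The pointer bracket is centred at about 160.5°, so the gap is about 1.5 mm. The network's pointer marks scattered between 157° and 163°.
- **Stand:** the bracket shows at the same place in the pictures before and after.
- **Forces:** the highest force I read was 13 N, in a probing touch before the first spin.
- **Dish and bystanders:** the dish still sits centred in the last picture. I did not check the other items on the bench separately at the end.

The fingertip turned out to be about 30 mm higher than the reported tool position. I found this by that probing touch and allowed for it afterwards.

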